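# Switch on the perforating wheel with a flat screwdriver

## Robot

A 7-joint arm with a two-finger parallel gripper is mounted at the origin on the work surface. World frame = base frame: x ahead of the robot, y to its left, z up, the work surface at z = 0. Lengths are in mm, angles in rad, forces in N, time in s.
With the tool pointing down it reaches from about 425 to 950 mm from the base axis. Payload 16.7 kg.
Tool frame: the origin (TCP) lies midway between the tips of the shut fingers; the grasp point (between the pads) lies 19 mm behind it; z points along the fingers, y is the direction in which the jaws open and shut (so a half turn about z gives the same grasp; the last joint's range is limited). The gripper opens to 94 mm and grips with 3 to 60 N. Pads are 16 mm wide; open, the fingers measure 119 mm over their backs; the gripper's body (75 mm by 177 mm) begins 78 mm behind the grasp point.
Start: joints at [1.194, 0.426, 0.074, 1.606, -0.034, 1.111, -0.067], TCP at [152.41, -657.53, 205.467] pointing down, gripper open.
Joint ranges: [-2.85, 2.85], [-0.5, 2.14], [-1.23, 1.37], [0.21, 2.46], [-1.02, 4.16], [0.16, 2.05], [-2.73, 2.73]. Speed limits (rad/s): [1.89, 1.89, 2.39, 2.39, 3.01, 3.01, 3.01].

## Interface

Orientations are given as a 3x3 rotation matrix whose columns are the frame's x, y, z axes.
In Python, from bench import readout, viewer, job gives the robot as it stands. The module is installed in compiled form; this text tells all that it offers.
- The arm moves only by the tool apply_moves, never from a script. Its argument "targets" is a list of rows, each an object with "grip": the opening, from -1 (shut) to 1 (fully open); "linear": the shift along the tool's x, y, z in units of 60 mm (1.0 is 60 mm), a list of three; "spin": the turn about the tool's z in units of 6 degrees (1.0 is 6 degrees). In form: [{"grip": grip, "linear": [x, y, z], "spin": spin}, ...]. A call has 1 to 8 rows; each row is the pose to reach, as a shift and turn from the pose commanded when the call began, along the tool's axes at that moment; what a row does not reach only later rows make up. A row lasts 1/8 s, in which the tool goes at most 62.5 mm and 10.7 degrees, less where a joint would pass 70% of its speed; a pose out of reach is approached as far as the arm can. A call with a gripper value outside its range is refused whole. The fingers move at their own pace and stop on an object; the grip force is fixed at half the most. Time passes only in rows, so rows that repeat a pose let the fingers close. It gives the time, the measured TCP pose, the force and the opening at its end, in the units of the state.
- readout.read_state(): the state, without advancing time (a new reading comes with each control period).
- viewer.capture(name): name is "scene" or "top" or "wrist"; returns a dict with "color" (400x640x3 uint8, red, green, blue), "depth" (400x640 float32, mm along the optical axis (not along the pixel's ray), 0 where there is no reading), "camera_matrix" (3x3 intrinsics, pixels), "R" (3x3) and "t" (3): a world point X has camera coordinates R X + t. Camera axes: x right, y down, z forward; pixel columns grow to the right and rows downward; lengths in mm; the calibration is good to about 2 mm. The wrist camera is an equidistant fisheye: a pixel r from the principal point sees the ray r / f radians off the axis. A picture is of the moment at which its call begins.
- job.close_job(): hands the job in, once; it reports no verdict.
The state is a dict: "time": time; "joint_positions": joint angles; "qvel": joint speeds; "joint_efforts": joint torques, N m; "position": TCP position; "tcp_rot": TCP orientation; "force": force on the tool from outside, world axes, zero at the start; "ft_torque": the same for the moment, N m; "finger_gap": finger opening in mm.
Only numpy, scipy, OpenCV 4.12 (cv2) and the standard library are available. Lean on these libraries where they do the work, as an engineer would, in place of code of your own. Each camera call takes 0.05 s, during which the arm holds its last target.

## Task

Switch on the perforating wheel of the creasing machine: take the flat screwdriver from its wooden block, push the slotted switch in the red bezel down with the blade and turn it a quarter turn clockwise (seen from above) until it springs back up in its new position, then put the screwdriver back in the block, blade down and handle resting on the wood. Work the switch only with the screwdriver, not with the gripper; do not touch the blue-bezelled switch, and leave the glue tub, the black weight and the book block where they are.

Things in the scene. Friction and masses are not known exactly. Their poses are not given: they have to be found in the camera images.
- machine: Bench creasing and perforating machine, fixed: grey box 240 (x) x 300 (y) x 70 mm high, its two switches standing on the flat top near the side facing the robot, green cheeks and rollers up to 70 mm above the top along the far side (from x = +40 mm on). Origin: centre of its underside on the bench.
- red_switch: Red round bezel of the switch to be turned, fixed on the machine's top: 52 mm across, 16 mm high, round opening 31 mm across. Origin: centre of its underside, on the machine's top, z up. Red and blue switch may be either way round and each bezel is fitted at its own yaw, up to 35 degrees off.
- red_slot (a point): Centre of the slot's mouth on the top face of the brass disc (29 mm across) in the red bezel; moves and turns with the disc. Sprung up, it lies 21 mm above the bezel's origin, 5 mm proud of the bezel. The slot runs along this point's x axis: 15 mm long, 4.5 mm wide, 5 mm deep with closed ends and a flat floor. z is up.
- red_press (a joint): How far the red switch's disc is pushed down, m: 0 sprung up, 0.0042 fully down. The spring takes 6 N to start moving and 10 N fully down. The disc is locked against turning unless pushed down more than 3.2 mm; between the two positions an inner stop keeps it about 3 mm down, and it springs up again only past about 83 degrees.
- red_turn (a joint): Turn of the red switch's disc, rad, clockwise from above positive: 0 to 0.05 at the start (off, slot along the bezel's x axis), end stop at 1.62 (on). Friction about 0.04 N m.
- blue_switch: The other switch, alike but with a blue bezel; not to be touched. Origin as for the red one. The two switches are 110 mm apart.
- blue_turn (a joint): Turn of the blue switch's disc, rad; must stay as it is.
- block: Wooden tool block, fixed, 75 x 75 x 85 mm high with a square hole 17 x 17 mm straight down through its middle. Origin: centre of its underside on the bench.
- block_hole (a point): Centre of the hole's mouth, on the block's top face, 85 mm above the bench.
- screwdriver: Flat screwdriver, about 0.09 kg, standing blade down in the block's hole, its handle's shoulder resting on the top face. Yellow square handle 24 x 24 mm, 86 mm long with its black cap, flats facing x and y; round steel shank 8 mm thick. Origin: on its axis at the shoulder (lower end of the handle); z points up through the handle to its cap.
- blade_tip (a point): Middle of the blade's end, 75 mm below the screwdriver's origin; axes as the screwdriver's. The blade is 11 mm wide along x and 2.5 mm thick along y over its last 13 mm (its last 2 mm: 9.5 x 1.6 mm). In the slot it has about 10 degrees of play either way.
- tub: White open glue tub, about 120 mm across, 105 mm high, loose bystander. Origin: centre of its underside.
- weight: Black knobbed binder's weight 48 mm across, 77 mm high, loose bystander. Origin: centre of its underside.
- bookblock: Small book block 104 x 74 x 31 mm lying flat, loose bystander. Origin: centre of its underside.
Mind the look-alikes: they are no part of the job. What is meant by the screwdriver is not purple, and is the smaller of those in its own colour. Of the things that look like the block, the larger one is meant.

How it is judged (in metres and radians):
On the way, in this order (a step that is already met when the one before it is completed fails the run):
1. the screwdriver is drawn out of the block (z of blade_tip in the frame of block above 0.09 m), for 0.1 s.
2. the blade stands in the red switch's slot and pushes its disc down by over 2.5 mm (value of joint red_press above 0.0025 m and contact force between screwdriver and red_switch above 2 N and distance between blade_tip and red_slot below 0.009 m), for 0.1 s.
3. the disc is turned past 1.4 rad with the blade in the slot (value of joint red_turn above 1.4 rad and distance between blade_tip and red_slot below 0.009 m), for 0.1 s.
At the end, for the whole second after the job is handed in: Red switch over 1.4 rad, sprung up (under 1.5 mm down), at rest; blue switch below 0.05 rad; screwdriver released, at rest in the block: shoulder within 8 mm sideways and 10 mm in all of the hole's mouth, tip under 16 mm above the bench, tilt under 0.12 rad (value of joint red_turn above 1.4 rad and value of joint red_press below 0.0015 m and velocity of joint red_turn below 0.05 rad/s and value of joint blue_turn below 0.05 rad and horizontal distance between screwdriver and block_hole below 0.008 m and distance between screwdriver and block_hole below 0.01 m and angle between screwdriver's own z axis and vertical below 0.12 rad and z of blade_tip in the frame of block below 0.016 m and linear speed of screwdriver below 0.02 m/s); the robot touches nothing.
It fails at once if the gripper or arm touches the red switch (contact force between any of the fingers, the arm and red_switch above 0.5 N).
It fails at once if the blue switch is touched (contact force between anything else and blue_switch above 0.5 N).
It fails at once if the glue tub is moved more than 20 mm (distance of tub from where it was at the start of the episode above 0.02 m).
It fails at once if the weight is moved more than 20 mm (distance of weight from where it was at the start of the episode above 0.02 m).
It fails at once if the book block is moved more than 20 mm (distance of bookblock from where it was at the start of the episode above 0.02 m).
It also fails if it takes over 67 s, if anything falls off the work surface, if the arm or the gripper's body presses on something with over 40 N, if the wrist force passes 120 N, or if a joint passes its speed limit or range.

## Working session

There is one attempt and no reset: what is moved stays moved. The work goes in short steps, Python scripts to look and compute and a tool call to move; the robot and the scene stay as the last step left them, time stands still between calls to the robot, and variables do not carry over. Pictures are saved under pics/ and viewed, and the job is handed in when it is done.

Besides the shell and the picture viewer there is one more tool, called after "Request:" as a command line: name --argument value ..., lists and objects as JSON in quotes. apply_moves: Moves the arm, as the interface text tells. Its arguments: {"type":"object","properties":{"targets":{"type":"array"}},"required":["targets"]}

```bash
ls; mkdir -p pics; cat > h.py <<'E'
import numpy as np, cv2
from bench import readout, viewer, job
def cap(n,save=None):
    d=viewer.capture(n)
    if save: cv2.imwrite(f'pics/{save}.png',d['color'][:,:,::-1])
    return d
def ray(d,u,v,fish=False):
    K=d['camera_matrix']; x=(u-K[0,2])/K[0,0]; y=(v-K[1,2])/K[1,1]
    if fish:
        r=np.hypot(x,y); k=np.sin(r)/r if r>1e-9 else 1; c=np.array([x*k,y*k,np.cos(r)])
    else: c=np.array([x,y,1.])
    R=np.array(d['R']); t=np.array(d['t'])
    return -R.T@t, R.T@c
def onz(d,u,v,z,fish=False):
    o,r=ray(d,u,v,fish); return o+r*(z-o[2])/r[2]
def pix3(d,u,v):
    o,r=ray(d,u,v); return o+r*d['depth'][int(v),int(u)]
def proj(d,X):
    c=np.array(d['R'])@np.array(X)+d['t']; p=d['camera_matrix']@c; return p[:2]/p[2]
def st():
    s=readout.read_state()
    print('t',s['time'],'pos',np.round(s['position'],1),'F',np.round(s['force'],1),'T',np.round(s['ft_torque'],2),'gap',s['finger_gap'])
    print(np.round(s['tcp_rot'],3).tolist()); return s
E
python3 - <<'E'
from h import *
s=st()
for n in ['scene','top','wrist']:
    d=cap(n,n+'0'); print(n,np.round(d['camera_matrix'],1).tolist(),np.round(-np.array(d['R']).T@d['t'],0))
E
```

```text
pics
t 0.0 pos [ 152.3 -657.1  204.8] F [-0.3  0.3 -0.8] T [-0.   -0.03 -0.02] gap 94.02544685804197
[[0.974, 0.226, -0.0], [0.226, -0.974, 0.001], [-0.0, -0.001, -1.0]]
scene [[382.2, 0.0, 322.2], [0.0, 382.2, 195.7], [0.0, 0.0, 1.0]] [ 791. -517.  839.]
top [[378.0, 0.0, 323.1], [0.0, 378.0, 196.5], [0.0, 0.0, 1.0]] [ 413.  -81. 1097.]
wrist [[309.7, 0.0, 320.3], [0.0, 309.7, 200.1], [0.0, 0.0, 1.0]] [ 233. -639.  383.]
```

View pics/scene0.png

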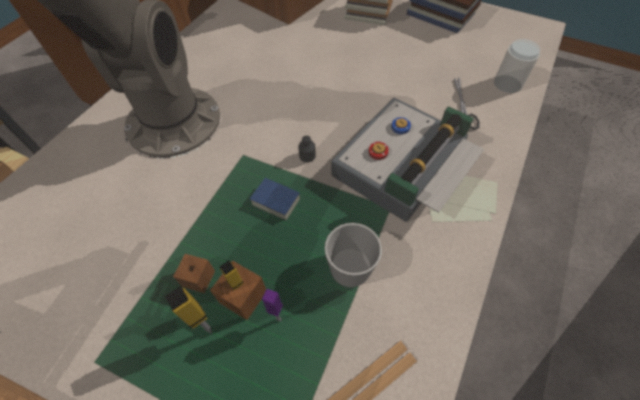

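View pics/top0.png

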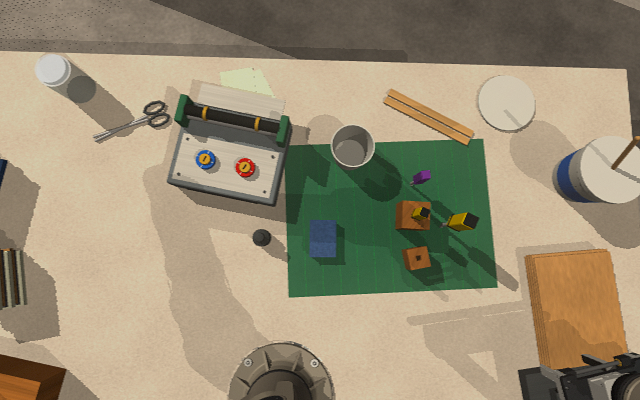

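View pics/wrist0.png

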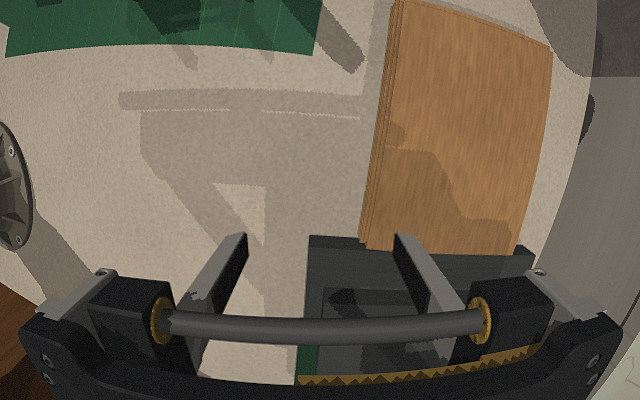

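The scene offers three screwdrivers: yellow at top (420,213) in the large block, a bigger yellow at (462,222), and purple at (422,177). There are two blocks, the larger at (413,215) and a smaller one at (417,258). I'll check this in an enlarged crop with measured sizes.

```bash
python3 - <<'E'
from h import *
d=cap('top'); s=cap('scene')
c=d['color'][160:280,370:500,::-1]; a=cv2.resize(c,None,fx=4,fy=4,interpolation=cv2.INTER_CUBIC)
c2=s['color'][240:340,160:300,::-1]; b=cv2.resize(c2,None,fx=4,fy=4,interpolation=cv2.INTER_CUBIC)
cv2.imwrite('pics/cropA.png',a);cv2.imwrite('pics/cropB.png',b)
cv2.imwrite('pics/cropC.png',cv2.resize(d['color'][135:190,180:280,::-1],None,fx=8,fy=8,interpolation=cv2.INTER_CUBIC))
for n,(u,v) in dict(drv=(418,213),big=(463,222),blk=(405,222),small=(425,265),red=(245,168),blue=(205,159),mach=(225,185),weight=(261,237),book=(323,235)).items(): print(n,np.round(pix3(d,u,v),1))
hsv=cv2.cvtColor(d['color'],cv2.COLOR_RGB2HSV)
for n,lo,hi in [('yel',(22,150,60),(35,255,255)),('red',(0,180,80),(6,255,255)),('blue',(100,180,80),(120,255,255)),('brown',(5,100,50),(20,255,255))]:
    m=cv2.inRange(hsv,lo,hi); k,l,stt,ce=cv2.connectedComponentsWithStats(m)
    for i in range(1,k):
        if stt[i,4]>30: print(n,stt[i],np.round(ce[i],1))
E
```

```text
drv [ 494.8 -342.7  155.3]
big [ 470.4 -432.6  214.8]
blk [ 476.  -326.6   85.2]
small [ 361.7 -385.    64.5]
red [612.3 106.3  94.1]
blue [635.  214.9  91.8]
mach [568.1 162.2  73.7]
weight [429.1  58.8  77.6]
book [ 438.6 -108.    27.2]
yel [411 207  15  13  99] [417.5 213.6]
yel [446 212  26  19 277] [458.1 221.7]
red [238 158  17  19 115] [247.2 167.3]
blue [209 152   6  10  31] [211.9 156.6]
blue [202 163  12   6  34] [207.  165.4]
brown [ 384   89   90   56 1452] [428.4 116.5]
brown [201 106   9  15  70] [204.4 112.8]
brown [254 117   7  14  61] [256.5 123.2]
brown [612 136  28  34 203] [625.8 151.5]
brown [199 154  12  11  97] [204.3 158.6]
brown [238 161  13  12  92] [244.4 166.6]
brown [395 201  36  30 770] [411.1 215.5]
brown [402 246  29  24 528] [416.  257.6]
brown [  0 248  18  56 157] [ 12.7 272.3]
brown [ 524  249  104  121 9801] [574.8 307.2]
brown [  0 251   3  32  62] [  0.7 269.1]
brown [  1 284   4  22  63] [  2.6 294.4]
brown [   0  354   66   46 2410] [ 28.7 379.5]
```

View pics/cropA.png

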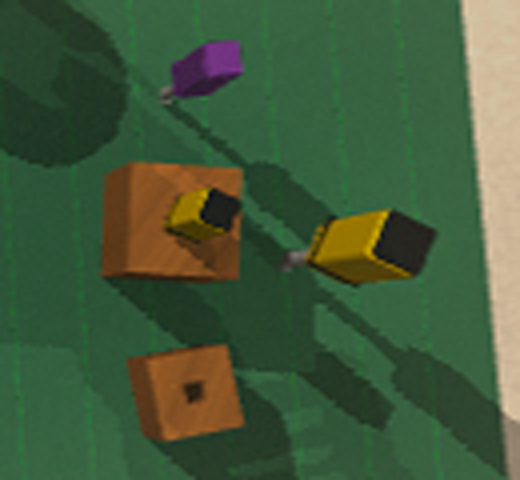

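View pics/cropB.png

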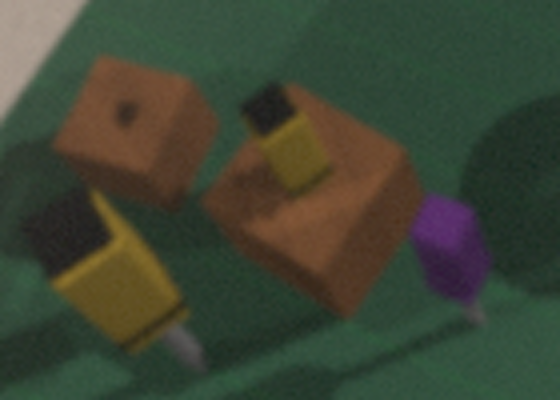

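View pics/cropC.png

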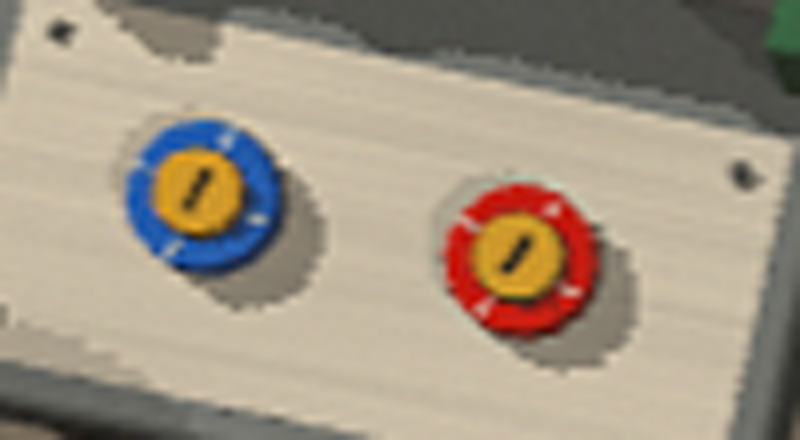

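The small yellow one at crop A (200,212), standing in the larger block, is smaller than the yellow one at (370,245) and is not purple. It is therefore the screwdriver meant, and its block (175,222) is the larger of the two. Red switch: crop C (520,258). Next I'll measure.

```bash
python3 - <<'E'
from h import *
d=cap('top')
A=lambda x,y:((x+.5)/4+370-.5,(y+.5)/4+160-.5)
print('cap z171',onz(d,*A(220,212),171))
for c in [(133,163),(242,168),(240,277),(127,273)]: print('blk85',np.round(onz(d,*A(*c),85),1))
print('small blk 64');
for c in [(128,358),(228,346),(244,424),(158,440)]: print(np.round(onz(d,*A(*c),64),1))
print('big',[np.round(pix3(d,*A(*c)),0) for c in [(410,245),(350,245),(292,262)]])
print('purple',[np.round(pix3(d,*A(*c)),0) for c in [(225,55),(190,75)]])
C=lambda x,y:((x+.5)/8+180-.5,(y+.5)/8+135-.5)
print('red slot z91',onz(d,*C(517,255),91),'ends',onz(d,*C(504,272),91),onz(d,*C(529,239),91))
print('bezel z86',onz(d,*C(521,260),86),'blue',onz(d,*C(203,196),86))
# depth maps
z=d['depth']; 
for n,(u0,u1,v0,v1) in dict(drv=(410,432,206,222),big=(440,482,208,232),tub=(330,376,124,168)).items():
    P=np.array([pix3(d,u,v) for u in range(u0,u1) for v in range(v0,v1) if z[v,u]>0]); print(n,np.percentile(P[:,2],[2,50,90,98]).round())
    T=P[P[:,2]>np.percentile(P[:,2],98)-6]; print('  top xy',T.mean(0).round(1),T.min(0).round(),T.max(0).round())
E
```

```text
cap z171 [ 494.69901024 -354.86179548  171.        ]
blk85 [ 534.5 -321.5   85. ]
blk85 [ 532.5 -395.8   85. ]
blk85 [ 458.7 -393.1   85. ]
blk85 [ 460.  -316.7   85. ]
small blk 64
[ 403.3 -321.8   64. ]
[ 412.5 -390.5   64. ]
[ 360.3 -400.5   64. ]
[ 348.7 -341.7   64. ]
big [array([ 473., -451.,  222.]), array([ 476., -434.,  175.]), array([ 473., -448.,   27.])]
purple [array([ 595., -362.,  162.]), array([ 589., -350.,  124.])]
red slot z91 [617.18326473 109.2370863   91.        ] ends [611.26340585 113.33906725  91.        ] [622.76200902 105.44914812  91.        ]
bezel z86 [616.50697768 108.76216414  86.        ] blue [636.13610947 216.77707019  86.        ]
drv [ -0. 100. 171. 173.]
  top xy [ 496.4 -355.4  170.9] [ 484. -369.  167.] [ 509. -343.  175.]
big [ -2.   5. 220. 222.]
  top xy [ 474.3 -449.2  220.4] [ 456. -467.  216.] [ 492. -431.  224.]
tub [ -2.   8. 102. 107.]
  top xy [ 684.2 -183.9  104.7] [ 621. -240.  101.] [ 739. -123.  110.]
```

Request:
apply_moves --targets '[{"grip":1,"linear":[0.4,-0.2,-0.7],"spin":0},{"grip":1,"linear":[1.2,-0.7,-1.2],"spin":0},{"grip":1,"linear":[2.1,-1.15,-1.4],"spin":0},{"grip":1,"linear":[3.0,-1.6,-1.4],"spin":0},{"grip":1,"linear":[3.9,-2.1,-1.4],"spin":0},{"grip":1,"linear":[4.8,-2.6,-1.4],"spin":0},{"grip":1,"linear":[5.7,-3.05,-1.4],"spin":0},{"grip":1,"linear":[6.2,-3.3,-1.4],"spin":0}]'

```text
time: 1.3
position: [472.5, -377.8, 289.6]
tcp_rot: [[0.973, 0.229, 0.001], [0.229, -0.973, 0.001], [0.001, -0.0, -1.0]]
force: [0.5, -0.3, 0.3]
finger_gap: 94.2
```

```bash
python3 - <<'E'
from h import *
s=st(); print(np.round(s['joint_positions'],3))
cap('wrist','w1')
E
```

```text
t 1.3 pos [ 472.5 -377.8  289.6] F [ 0.5 -0.3  0.3] T [-0.06  0.07 -0.02] gap 94.18686365954703
[[0.973, 0.229, 0.001], [0.229, -0.973, 0.001], [0.001, -0.0, -1.0]]
[ 0.671  0.254 -0.125  1.659  0.033  1.231 -0.801]
```

View pics/w1.png

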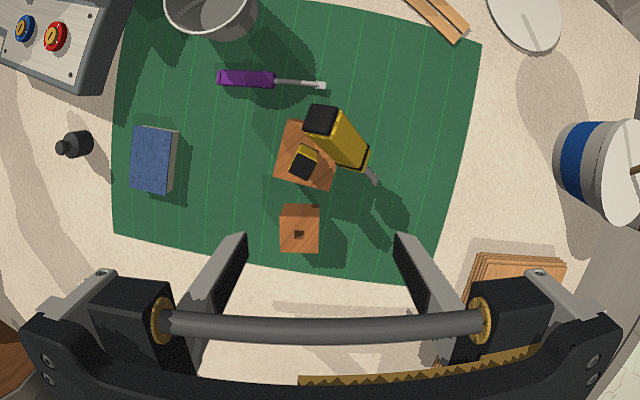

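Wrist view 1 shows our handle's cap at (303,165), the big yellow driver at (335,135), the purple one at (250,80), and the switches at (22,28) blue and (55,37) red. Next I'll enlarge the cap for the yaw and the position.

```bash
python3 - <<'E'
from h import *
d=cap('wrist')
cv2.imwrite('pics/w1c.png',cv2.resize(d['color'][110:200,265:345,::-1],None,fx=7,fy=7,interpolation=cv2.INTER_CUBIC)[:600])
E
```

```text
(no output)
```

View pics/w1c.png

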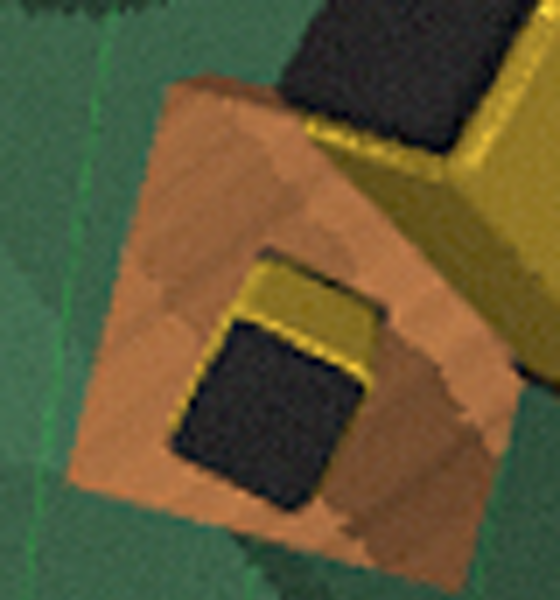

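```bash
python3 - <<'E'
from h import *
d=cap('wrist')
W=lambda x,y:((x+.5)/7+265-.5,(y+.5)/7+110-.5)
P=np.array([onz(d,*W(*c),171,True) for c in [(235,320),(368,388),(300,512),(172,443)]]);print(P.round(1),P.mean(0).round(1))
for i in range(4):
    e=P[(i+1)%4]-P[i]; print(np.hypot(*e[:2]).round(1),np.degrees(np.arctan2(e[1],e[0])).round(1))
B=np.array([onz(d,*W(*c),85,True) for c in [(167,88),(70,483),(462,592)]]);print(B.round(1),'ctr',((B[0]+B[2])/2).round(1))
for i in range(2):
    e=B[i+1]-B[i]; print(np.hypot(*e[:2]).round(1),np.degrees(np.arctan2(e[1],e[0])).round(1))
E
```

```text
[[ 507.1 -347.1  171. ]
 [ 502.  -367.2  171. ]
 [ 482.6 -361.9  171. ]
 [ 488.2 -342.3  171. ]] [ 495.  -354.6  171. ]
20.7 -104.3
20.1 164.8
20.4 74.2
19.6 -14.4
[[ 531.5 -323.1   85. ]
 [ 457.8 -320.9   85. ]
 [ 454.3 -395.1   85. ]] ctr [ 492.9 -359.1   85. ]
73.7 178.3
74.3 -92.7
```

Request:
apply_moves --targets '[{"grip":1,"linear":[0.2,-0.1,0],"spin":1.75},{"grip":1,"linear":[0.45,-0.29,0],"spin":3.5},{"grip":1,"linear":[0.45,-0.29,0],"spin":5.25},{"grip":1,"linear":[0.45,-0.29,0],"spin":7.0},{"grip":1,"linear":[0.45,-0.29,0],"spin":8.75},{"grip":1,"linear":[0.45,-0.29,0],"spin":10.5},{"grip":1,"linear":[0.45,-0.29,0],"spin":12.25},{"grip":1,"linear":[0.45,-0.29,0],"spin":14}]'

```text
time: 2.45
position: [491.4, -358.8, 289.5]
tcp_rot: [[0.319, -0.948, -0.0], [-0.948, -0.319, -0.0], [0.0, 0.0, -1.0]]
force: [0.4, 0.9, 1.0]
finger_gap: 94.1
```

Request:
apply_moves --targets '[{"grip":1,"linear":[0,0,0],"spin":1.75},{"grip":1,"linear":[0,0,0],"spin":3.5},{"grip":1,"linear":[0,0,0],"spin":5.25},{"grip":1,"linear":[0,0,0],"spin":5.7},{"grip":1,"linear":[0,0,0],"spin":5.7}]'

```text
time: 3.08
position: [491.7, -358.5, 289.7]
tcp_rot: [[-0.264, -0.964, -0.0], [-0.964, 0.264, -0.001], [0.001, -0.0, -1.0]]
force: [-0.1, 0.2, -0.6]
finger_gap: 94.0
```

```bash
python3 - <<'E'
from h import *
s=st(); print(np.round(s['joint_positions'],3))
d=cap('wrist','w2')
cv2.imwrite('pics/w2c.png',cv2.resize(d['color'][190:290,270:370,::-1],None,fx=6,fy=6,interpolation=cv2.INTER_CUBIC))
E
```

```text
t 3.075 pos [ 491.7 -358.5  289.7] F [-0.1  0.2 -0.6] T [ 0.12 -0.12 -0.04] gap 94.04381873401675
[[-0.264, -0.964, -0.0], [-0.964, 0.264, -0.001], [0.001, -0.0, -1.0]]
[ 0.05   0.282  0.595  1.685 -0.166  1.225 -2.725]
```

View pics/w2.png

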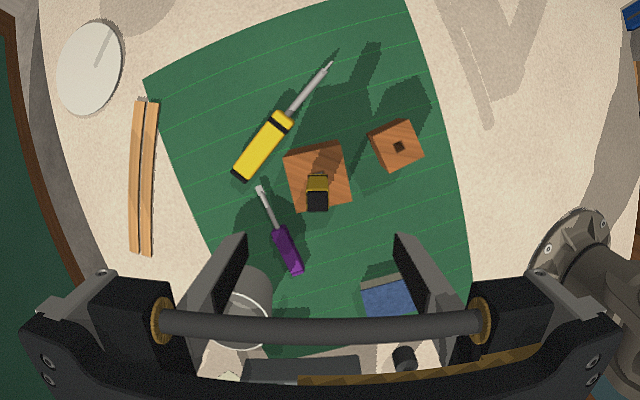

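View pics/w2c.png

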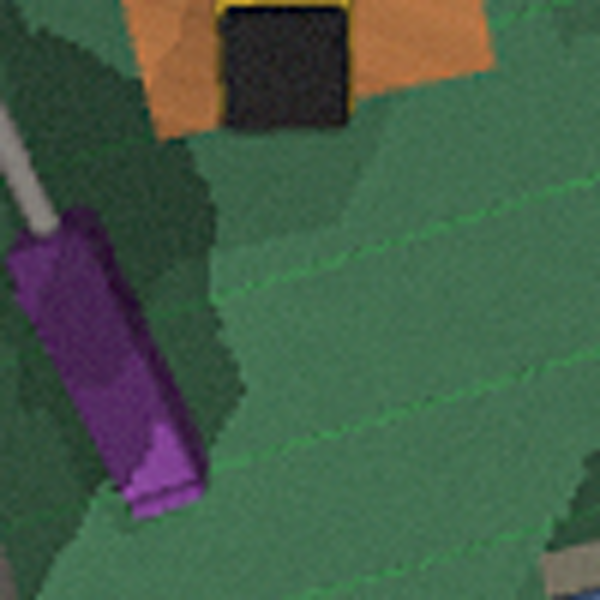

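```bash
python3 - <<'E'
from h import *
d=cap('wrist')
W=lambda x,y:((x+.5)/6+270-.5,(y+.5)/6+190-.5)
P=np.array([onz(d,*W(*c),171,True) for c in [(222,5),(350,5),(347,130),(222,130)]]);print(P.round(1),P.mean(0).round(1))
for i in range(4):
    e=P[(i+1)%4]-P[i]; print(np.hypot(*e[:2]).round(1),np.degrees(np.arctan2(e[1],e[0])).round(1))
E
```

```text
[[ 502.9 -367.2  171. ]
 [ 482.6 -361.6  171. ]
 [ 488.7 -340.7  171. ]
 [ 509.  -346.3  171. ]] [ 495.8 -354.   171. ]
21.1 164.7
21.7 73.7
21.1 -15.3
21.7 -106.0
```

Request:
apply_moves --targets '[{"grip":1,"linear":[0,0,0],"spin":-1.75},{"grip":1,"linear":[0,0,0],"spin":-3.5},{"grip":1,"linear":[0,0,0],"spin":-5.25},{"grip":1,"linear":[0,0,0],"spin":-7},{"grip":1,"linear":[0,0,0],"spin":-8.75},{"grip":1,"linear":[0,0,0],"spin":-10.5},{"grip":1,"linear":[0,0,0],"spin":-12.25},{"grip":1,"linear":[0,0,0],"spin":-14}]'

```text
time: 4.18
position: [491.7, -358.5, 289.6]
tcp_rot: [[0.935, -0.356, 0.0], [-0.356, -0.935, -0.0], [0.0, -0.0, -1.0]]
force: [0.6, 0.5, -0.1]
finger_gap: 94.2
```

Request:
apply_moves --targets '[{"grip":1,"linear":[0,0,0],"spin":-1.75},{"grip":1,"linear":[0,0,0],"spin":-3.5},{"grip":1,"linear":[0,0,0],"spin":-5.25},{"grip":1,"linear":[0,0,0],"spin":-7},{"grip":1,"linear":[0,0,0],"spin":-8.75},{"grip":1,"linear":[0,0,0],"spin":-10.5},{"grip":1,"linear":[0,0,0],"spin":-12.25},{"grip":1,"linear":[0,0,0],"spin":-14}]'

```text
time: 5.18
position: [491.7, -358.5, 289.7]
tcp_rot: [[0.452, 0.892, 0.0], [0.892, -0.452, -0.0], [-0.0, 0.0, -1.0]]
force: [-0.6, -0.2, 0.8]
finger_gap: 93.7
```

Request:
apply_moves --targets '[{"grip":1,"linear":[0,0,0],"spin":-1.75},{"grip":1,"linear":[0,0,0],"spin":-2},{"grip":1,"linear":[0,0,0],"spin":-2}]'

```text
time: 5.55
position: [492.0, -358.2, 289.6]
tcp_rot: [[0.265, 0.964, 0.0], [0.964, -0.265, -0.0], [-0.0, 0.0, -1.0]]
force: [-0.6, 0.6, 1.1]
finger_gap: 94.2
```

```bash
python3 - <<'E'
from h import *
s=st(); print(np.round(s['joint_positions'],3))
d=cap('wrist','w3')
E
```

```text
t 5.55 pos [ 492.  -358.2  289.6] F [-0.6  0.6  1.1] T [-0.05 -0.11  0.03] gap 94.18250262558422
[[0.265, 0.964, 0.0], [0.964, -0.265, -0.0], [-0.0, 0.0, -1.0]]
[ 0.438  0.254  0.105  1.662 -0.028  1.226  0.281]
```

View pics/w3.png

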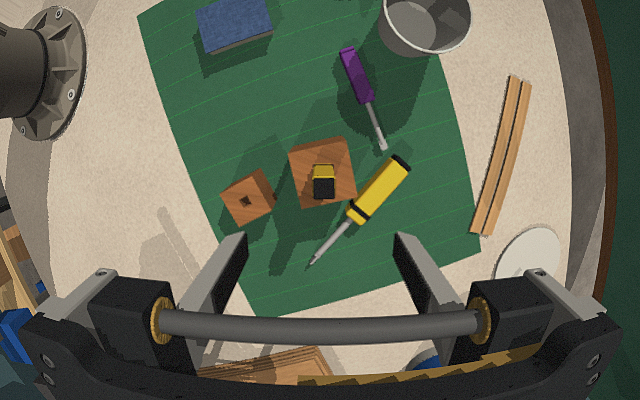

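Request:
apply_moves --targets '[{"grip":1,"linear":[0.08,0.04,0.5],"spin":0},{"grip":1,"linear":[0.08,0.04,1.2],"spin":0},{"grip":1,"linear":[0.08,0.04,1.9],"spin":0},{"grip":1,"linear":[0.08,0.04,2.5],"spin":0},{"grip":1,"linear":[0.08,0.04,2.8],"spin":0},{"grip":1,"linear":[0.08,0.04,2.8],"spin":0},{"grip":0,"linear":[0.08,0.04,2.8],"spin":0},{"grip":0,"linear":[0.08,0.04,2.8],"spin":0}]'

```text
time: 6.6
position: [496.7, -354.0, 122.9]
tcp_rot: [[0.262, 0.965, 0.002], [0.965, -0.262, -0.001], [-0.0, 0.002, -1.0]]
force: [0.2, 0.6, 0.3]
finger_gap: 77.7
```

Request:
apply_moves --targets '[{"grip":-1,"linear":[0,0,0],"spin":0},{"grip":-1,"linear":[0,0,0],"spin":0},{"grip":-1,"linear":[0,0,0],"spin":0},{"grip":-1,"linear":[0,0,0],"spin":0},{"grip":-1,"linear":[0,0,0],"spin":0},{"grip":-1,"linear":[0,0,0],"spin":0}]'

```text
time: 7.35
position: [496.0, -353.6, 121.4]
tcp_rot: [[0.261, 0.965, -0.0], [0.965, -0.261, 0.0], [0.0, -0.0, -1.0]]
force: [-0.5, -0.8, -1.6]
finger_gap: 24.1
```

```bash
python3 - <<'E'
from h import *
s=st(); print(np.round(s['joint_positions'],3))
d=cap('wrist','w4');cap('scene','s4')
E
```

```text
t 7.35 pos [ 496.  -353.6  121.4] F [-0.5 -0.8 -1.6] T [-0.05  0.01  0.03] gap 24.068511851203205
[[0.261, 0.965, -0.0], [0.965, -0.261, 0.0], [0.0, -0.0, -1.0]]
[ 0.445  0.407  0.087  1.839 -0.044  0.898  0.288]
```

View pics/w4.png

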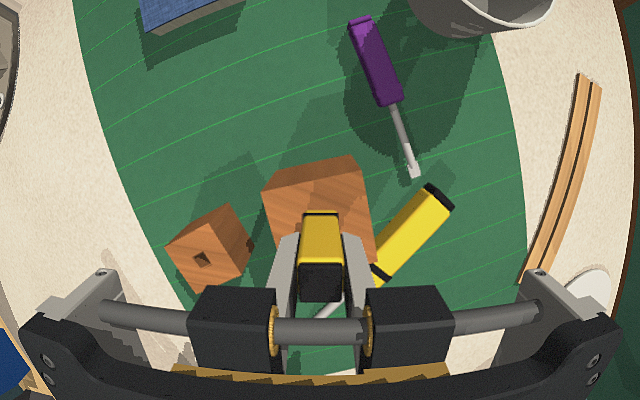

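Handle held, gap 24.1 mm (it should be 24). Now lift and look at the blade.

Request:
apply_moves --targets '[{"grip":-1,"linear":[0,0,-0.4],"spin":0},{"grip":-1,"linear":[0,0,-1.0],"spin":0},{"grip":-1,"linear":[0,0,-1.6],"spin":0},{"grip":-1,"linear":[0,0,-2.2],"spin":0},{"grip":-1,"linear":[0,0,-2.8],"spin":0},{"grip":-1,"linear":[0,0,-2.8],"spin":0}]'

```text
time: 8.2
position: [497.0, -354.2, 292.2]
tcp_rot: [[0.261, 0.965, 0.004], [0.965, -0.261, -0.002], [-0.001, 0.004, -1.0]]
force: [-0.0, 0.7, -1.6]
finger_gap: 23.8
```

```bash
python3 - <<'E'
from h import *
s=st(); print(np.round(s['joint_positions'],3))
t=cap('top','t5');d=cap('scene','s5');w=cap('wrist','w5')
R=np.array(s['tcp_rot']);p=np.array(s['position'])
tip=p+R@[0,0,111.4]
for n,c in (('t',t),('s',d)):
    u,v=proj(c,tip); print(n,u,v)
    u,v=int(u),int(v)
    cv2.imwrite(f'pics/{n}5c.png',cv2.resize(c['color'][max(0,v-35):v+35,max(0,u-45):u+45,::-1],None,fx=8,fy=8,interpolation=cv2.INTER_CUBIC))
E
```

```text
t 8.2 pos [ 497.  -354.2  292.2] F [-0.   0.7 -1.6] T [-0.03 -0.11  0.  ] gap 23.777018176427564
[[0.261, 0.965, 0.004], [0.965, -0.261, -0.002], [-0.001, 0.004, -1.0]]
[ 0.429  0.253  0.105  1.658 -0.028  1.227  0.275]
t 425.6102897658559 211.1905596460429
s 225.78304880882123 264.8263913315182
```

View pics/t5c.png

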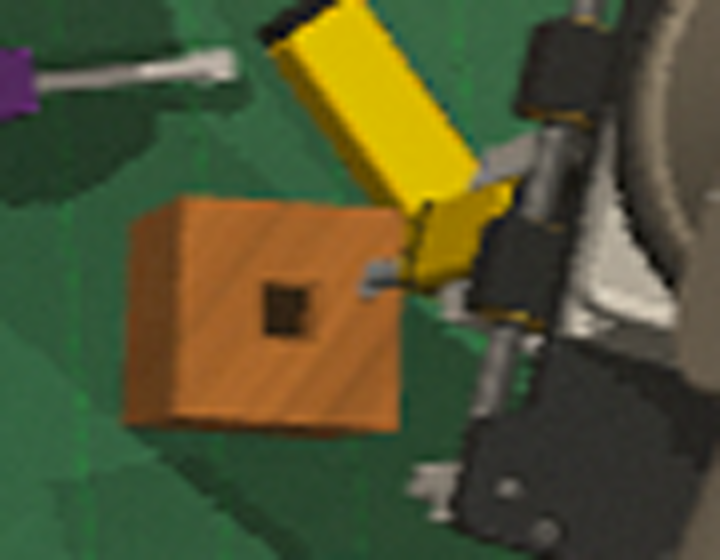

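View pics/s5c.png

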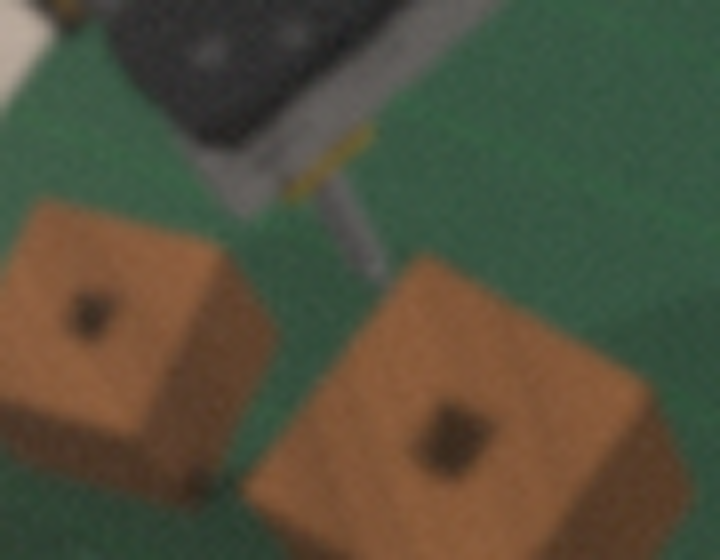

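View pics/w5.png

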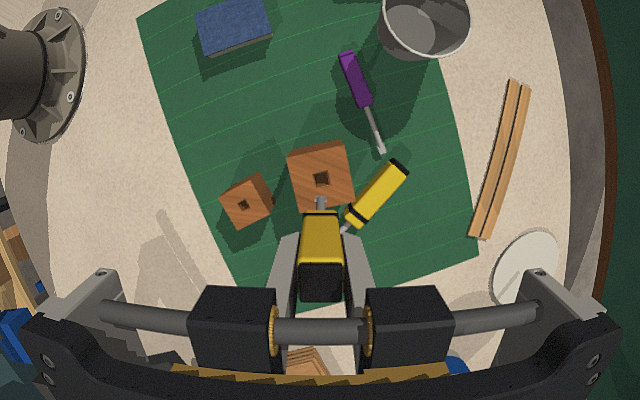

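```bash
python3 - <<'E'
from h import *
w=cap('wrist')
cv2.imwrite('pics/w5c.png',cv2.resize(w['color'][165:225,290:350,::-1],None,fx=10,fy=10,interpolation=cv2.INTER_CUBIC))
s=readout.read_state();R=np.array(s['tcp_rot']);p=np.array(s['position'])
K=w['camera_matrix']
for L in (98,111.4):
    c=np.array(w['R'])@(p+R@[0,0,L])+w['t'];th=np.arctan2(np.hypot(*c[:2]),c[2]);print(L,K[:2,2]+K[0,0]*th*c[:2]/np.hypot(*c[:2]))
E
```

```text
98 [320.74108056 200.89025738]
111.4 [320.72244742 196.94744838]
```

View pics/w5c.png

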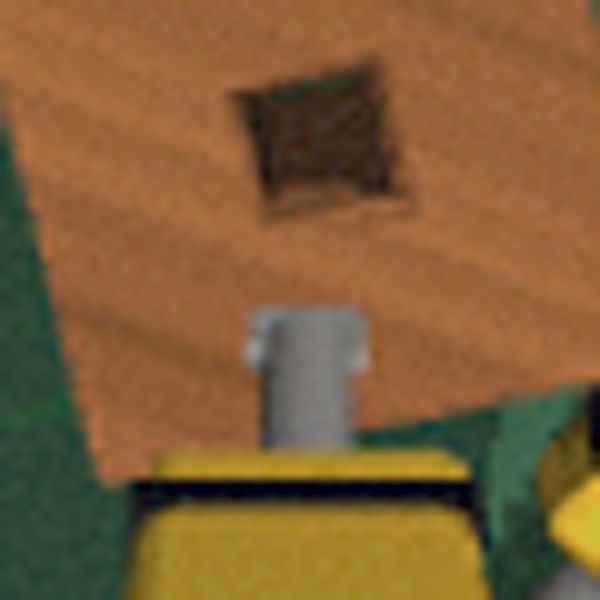

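Request:
apply_moves --targets '[{"grip":-1,"linear":[0.7,0,0],"spin":-1.7},{"grip":-1,"linear":[1.7,0,0],"spin":-3.4},{"grip":-1,"linear":[2.7,0,0],"spin":-5.1},{"grip":-1,"linear":[3.7,0,0],"spin":-6.8},{"grip":-1,"linear":[4.7,0,0],"spin":-8.5},{"grip":-1,"linear":[5.7,-0.05,0],"spin":-10.2},{"grip":-1,"linear":[6.7,-0.08,0],"spin":-11.9},{"grip":-1,"linear":[7.5,-0.08,0],"spin":-13.6}]'

```text
time: 9.4
position: [608.7, 84.6, 288.4]
tcp_rot: [[-0.92, 0.393, -0.002], [0.393, 0.92, 0.0], [0.002, -0.0, -1.0]]
force: [0.8, 0.2, -1.6]
finger_gap: 23.8
```

Request:
apply_moves --targets '[{"grip":-1,"linear":[0,0,0],"spin":-1.7},{"grip":-1,"linear":[0,0,0],"spin":-3.4},{"grip":-1,"linear":[0,0,0],"spin":-5.1},{"grip":-1,"linear":[0,0,0],"spin":-6.8},{"grip":-1,"linear":[0,0,0],"spin":-8.5},{"grip":-1,"linear":[0,0,0],"spin":-10.2},{"grip":-1,"linear":[0,0,0],"spin":-11.9},{"grip":-1,"linear":[0,0,0],"spin":-13.2}]'

```text
time: 10.4
position: [608.6, 81.8, 288.2]
tcp_rot: [[-0.56, -0.829, -0.002], [-0.829, 0.56, 0.0], [0.001, 0.002, -1.0]]
force: [0.5, -0.2, -0.7]
finger_gap: 24.0
```

```bash
python3 - <<'E'
from h import *
s=st(); print(np.round(s['joint_positions'],3))
d=cap('wrist','w6');cap('scene','s6')
E
```

```text
t 10.4 pos [608.6  81.8 288.2] F [ 0.5 -0.2 -0.7] T [ 0.06 -0.1   0.03] gap 23.9632806905281
[[-0.56, -0.829, -0.002], [-0.829, 0.56, 0.0], [0.001, 0.002, -1.0]]
[ 0.186  0.312 -0.537  1.619  0.165  1.258  2.166]
```

View pics/w6.png

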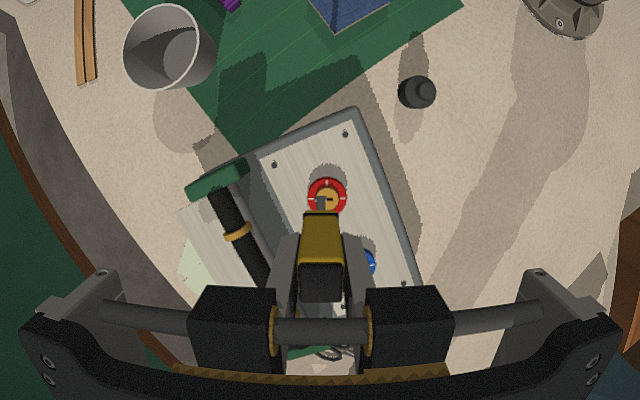

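View pics/s6.png

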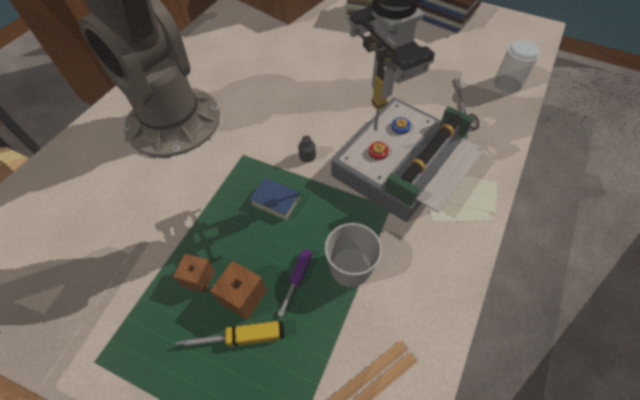

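Wrist view 6 shows the red bezel at (327,196), with the slot just visible beside the shank. The decoy drivers have toppled by themselves and now lie clear. Now an enlarged crop of the slot.

```bash
python3 - <<'E'
from h import *
w=cap('wrist')
cv2.imwrite('pics/w6c.png',cv2.resize(w['color'][165:225,295:355,::-1],None,fx=10,fy=10,interpolation=cv2.INTER_CUBIC))
E
```

```text
(no output)
```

View pics/w6c.png

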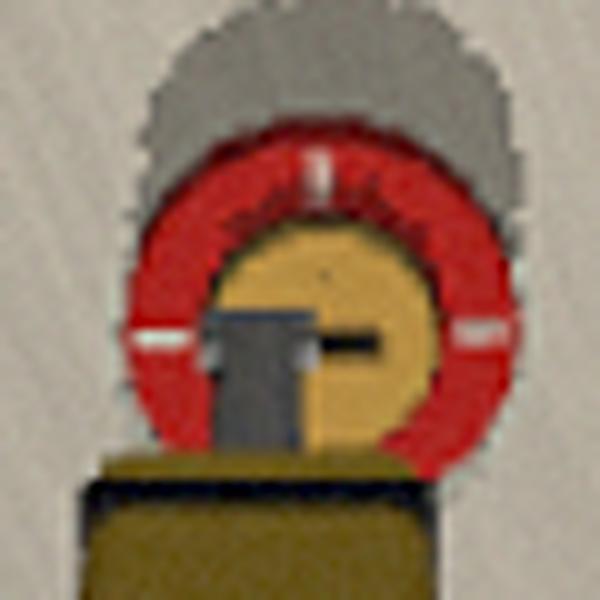

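Request:
apply_moves --targets '[{"grip":-1,"linear":[-0.2,0.07,0.2],"spin":0},{"grip":-1,"linear":[-0.45,0.14,0.5],"spin":0},{"grip":-1,"linear":[-0.45,0.14,0.75],"spin":0},{"grip":-1,"linear":[-0.45,0.14,0.75],"spin":0},{"grip":-1,"linear":[-0.45,0.14,0.75],"spin":0}]'

```text
time: 11.18
position: [617.5, 108.7, 244.7]
tcp_rot: [[-0.565, -0.825, 0.0], [-0.825, 0.565, -0.0], [-0.0, -0.0, -1.0]]
force: [-0.2, -0.7, -1.3]
finger_gap: 23.9
```

```bash
python3 - <<'E'
from h import *
s=st(); print(np.round(s['joint_positions'],3))
w=cap('wrist','w7')
cv2.imwrite('pics/w7c.png',cv2.resize(w['color'][155:215,285:355,::-1],None,fx=10,fy=10,interpolation=cv2.INTER_CUBIC))
R=np.array(s['tcp_rot']);p=np.array(s['position'])
K=w['camera_matrix']
for L in (98,111.4):
    c=np.array(w['R'])@(p+R@[0,0,L])+w['t'];th=np.arctan2(np.hypot(*c[:2]),c[2]);print(L,K[:2,2]+K[0,0]*th*c[:2]/np.hypot(*c[:2]))
E
```

```text
t 11.175 pos [617.5 108.7 244.7] F [-0.2 -0.7 -1.3] T [ 0.05 -0.06 -0.  ] gap 23.94487962351487
[[-0.565, -0.825, 0.0], [-0.825, 0.565, -0.0], [-0.0, -0.0, -1.0]]
[ 0.139  0.364 -0.538  1.646  0.199  1.185  2.096]
98 [319.85594212 202.05408064]
111.4 [319.86673747 198.08020889]
```

View pics/w7c.png

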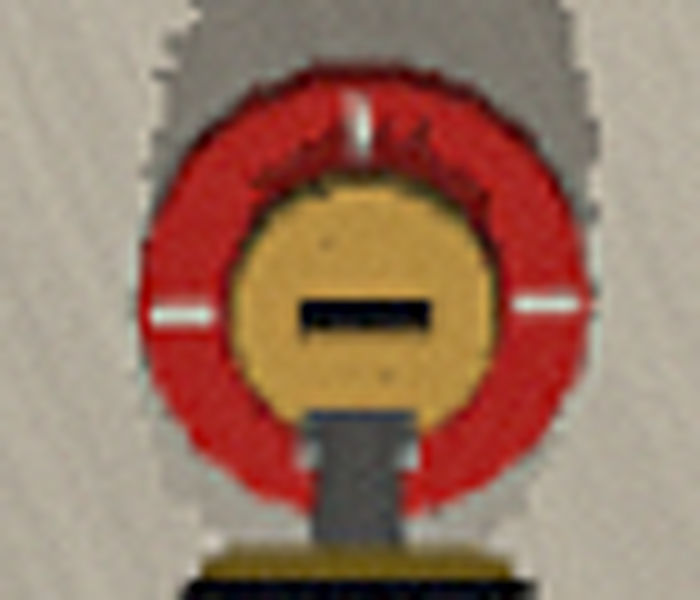

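```bash
python3 - <<'E'
from h import *
s=st();R=np.array(s['tcp_rot']);p=np.array(s['position'])
w=cap('wrist')
P=lambda x,y:((x+.5)/10+285-.5,(y+.5)/10+155-.5)
q=lambda c,z:onz(w,*P(*c),z,True)
f=lambda X:np.round(R.T@(X-p),2)
print('slot',q((365,315),91).round(1),f(q((365,315),91)))
e=q((430,315),91)-q((300,316),91);print('slot len',np.hypot(*e[:2]),np.degrees(np.arctan2(e[1],e[0])))
print('tip edge',q((359,412),133.3).round(1),f(q((359,412),133.3)))
e=q((415,412),133.3)-q((303,412),133.3);print('tip w',np.hypot(*e[:2]))
ty=R[:,1];print('tool y az',np.degrees(np.arctan2(ty[1],ty[0])))
# bezel marks at z=86
e=q((548,303),86)-q((182,315),86);print('bezel marks',np.hypot(*e[:2]),np.degrees(np.arctan2(e[1],e[0])))
b=(q((548,303),86)+q((182,315),86))/2;print('bezel mid',b.round(1),f(b))
# disc: 
print('disc ctr',f(q((365,310),91)))
t=cap('top')
cv2.imwrite('pics/t7c.png',cv2.resize(t['color'][125:195,200:290,::-1],None,fx=8,fy=8,interpolation=cv2.INTER_CUBIC))
E
```

```text
t 11.225 pos [617.6 108.7 245. ] F [ 1.1  0.3 -0.7] T [ 0.09 -0.08  0.04] gap 23.816612817591704
[[-0.565, -0.825, 0.001], [-0.825, 0.565, 0.0], [-0.0, -0.001, -1.0]]
slot [615.8 108.1  91. ] [  1.57   1.23 154.01]
slot len 14.353185440162292 146.04727942214174
tip edge [616.  107.2 133.3] [  2.26   0.52 111.71]
tip w 10.882018272558273
tool y az 145.6144678087676
bezel marks 41.058556081026936 147.52710905922413
bezel mid [616.1 108.6  86. ] [  1.05   1.24 159.01]
disc ctr [  2.14   1.23 154.01]
```

View pics/t7c.png

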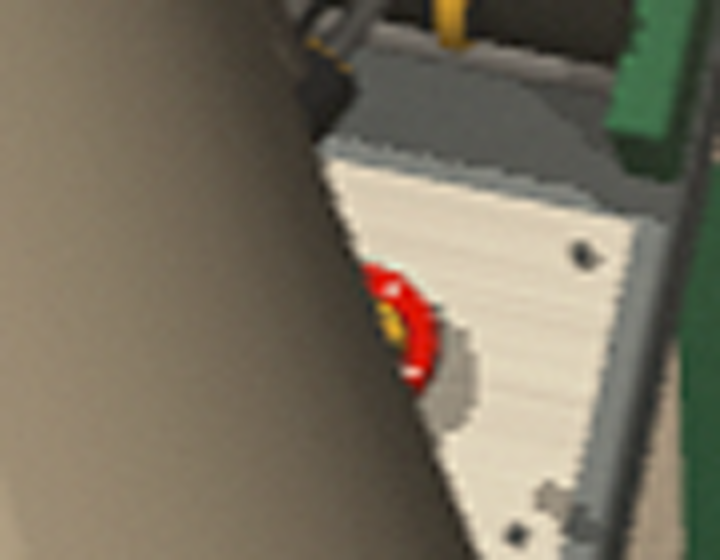

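Request:
apply_moves --targets '[{"grip":-1,"linear":[0,0.012,0.3],"spin":0},{"grip":-1,"linear":[0,0.012,0.55],"spin":0},{"grip":-1,"linear":[0,0.012,0.6],"spin":0},{"grip":-1,"linear":[0,0.012,0.6],"spin":0}]'

```text
time: 11.82
position: [616.6, 109.5, 208.2]
tcp_rot: [[-0.564, -0.826, -0.001], [-0.826, 0.564, 0.0], [0.0, 0.001, -1.0]]
force: [-0.6, 0.7, -1.1]
finger_gap: 23.8
```

```bash
python3 - <<'E'
from h import *
s=st(); print(np.round(s['joint_positions'],3))
w=cap('wrist','w8')
cv2.imwrite('pics/w8c.png',cv2.resize(w['color'][165:215,290:350,::-1],None,fx=12,fy=12,interpolation=cv2.INTER_CUBIC))
E
```

```text
t 11.825 pos [616.6 109.5 208.2] F [-0.6  0.7 -1.1] T [ 0.09 -0.13 -0.02] gap 23.7556825874294
[[-0.564, -0.826, -0.001], [-0.826, 0.564, 0.0], [0.0, 0.001, -1.0]]
[ 0.132  0.393 -0.533  1.689  0.218  1.119  2.079]
```

View pics/w8c.png

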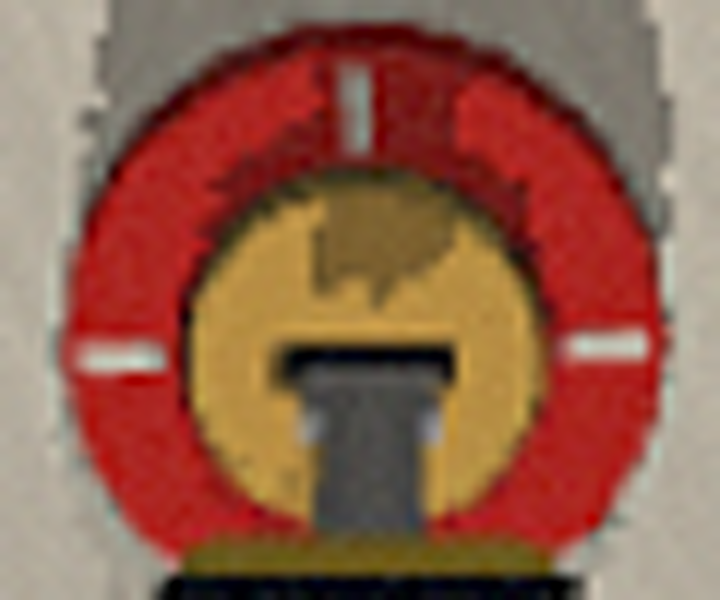

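```bash
python3 - <<'E'
from h import *
s=st();R=np.array(s['tcp_rot']);p=np.array(s['position'])
w=cap('wrist')
P=lambda x,y:((x+.5)/12+290-.5,(y+.5)/12+165-.5)
q=lambda c,z:onz(w,*P(*c),z,True)
f=lambda X:np.round(R.T@(X-p),2)
zt=p[2]-111.4
print('zt',zt)
for n,c,z in [('slot far edge',(365,345),91),('slot L',(272,365),91),('slot R',(455,365),91),('tip edge',(370,365),zt),('tipL',(302,380),zt),('tipR',(440,380),zt),('disc top',(365,172),91),('disc L',(186,350),91),('disc R',(548,350),91),('bezelL',(82,357),86),('bezelR',(648,345),86),('bez top mark in',(356,150),86)]: print(n,f(q(c,z)))
# intensity profile along the slot column at the blade-free slot ends
g=cv2.cvtColor(w['color'],cv2.COLOR_RGB2GRAY)
for u in (313,314,320,326,327): print(u,g[190:203,u])
E
```

```text
t 11.875 pos [616.8 109.6 208.6] F [ 0.1 -0.4 -0.3] T [ 0.09 -0.12 -0.01] gap 23.86300261303153
[[-0.564, -0.826, 0.0], [-0.826, 0.564, 0.0], [-0.0, 0.0, -1.0]]
zt 97.2191627192891
slot far edge [3.1400e+00 1.0000e-02 1.1762e+02]
slot L [  1.43  -7.67 117.62]
slot R [  1.42   7.44 117.62]
tip edge [  3.15   0.42 111.4 ]
tipL [  1.89  -5.08 111.4 ]
tipR [  1.88   6.08 111.4 ]
disc top [1.7740e+01 2.0000e-02 1.1762e+02]
disc L [  2.72 -14.76 117.62]
disc R [  2.71  15.11 117.62]
bezelL [  0.77 -23.78 122.62]
bezelR [  1.79  23.77 122.62]
bez top mark in [ 18.5   -0.73 122.62]
313 [147 150 138  90  66  85  98 130 148 151 150 144 148]
314 [148 152 119  72   0  17  51  92 130 142 146 151 146]
320 [148 146 131  71   0  51  80  78  77  72  73  74  76]
326 [145 151 119  64   7  36  76 105  95 121 146 155 153]
327 [146 151  92  43  15  30  59 129 151 150 147 147 147]
```

Request:
apply_moves --targets '[{"grip":-1,"linear":[-0.003,-0.008,0.03],"spin":0},{"grip":-1,"linear":[-0.003,-0.008,0.06],"spin":0},{"grip":-1,"linear":[-0.003,-0.008,0.09],"spin":0},{"grip":-1,"linear":[-0.003,-0.008,0.12],"spin":0},{"grip":-1,"linear":[-0.003,-0.008,0.14],"spin":0},{"grip":-1,"linear":[-0.003,-0.008,0.14],"spin":0}]'

```text
time: 12.68
position: [617.2, 109.3, 200.0]
tcp_rot: [[-0.564, -0.826, -0.0], [-0.826, 0.564, 0.0], [0.0, 0.0, -1.0]]
force: [-0.0, -0.2, -2.2]
finger_gap: 23.4
```

```bash
python3 - <<'E'
from h import *
s=st(); print(np.round(s['joint_positions'],3))
w=cap('wrist','w9')
cv2.imwrite('pics/w9c.png',cv2.resize(w['color'][165:215,290:350,::-1],None,fx=12,fy=12,interpolation=cv2.INTER_CUBIC))
E
```

```text
t 12.675 pos [617.2 109.3 200. ] F [-0.  -0.2 -2.2] T [ 0.12 -0.06  0.01] gap 23.417914569934798
[[-0.564, -0.826, -0.0], [-0.826, 0.564, 0.0], [0.0, 0.0, -1.0]]
[ 0.131  0.401 -0.531  1.697  0.223  1.104  2.075]
```

View pics/w9c.png

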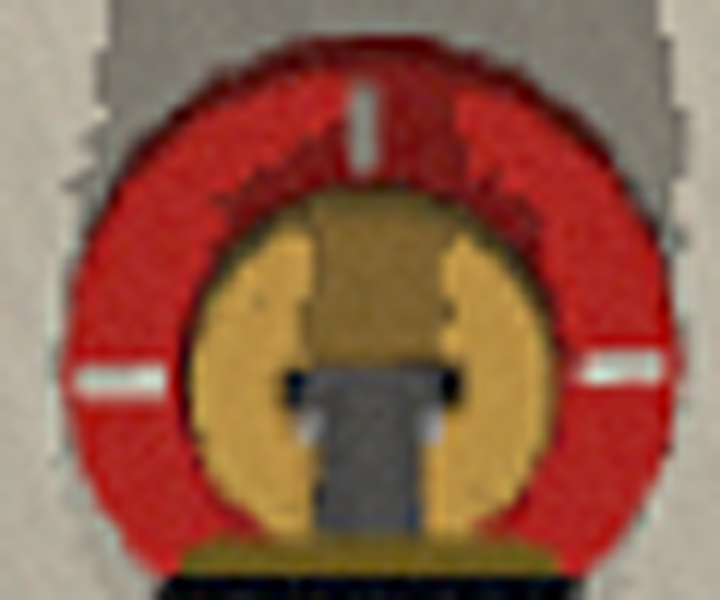

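Request:
apply_moves --targets '[{"grip":-1,"linear":[-0.01,0,0],"spin":0},{"grip":-1,"linear":[-0.01,0,0.02],"spin":0},{"grip":-1,"linear":[-0.01,0,0.04],"spin":0},{"grip":-1,"linear":[-0.01,0,0.06],"spin":0},{"grip":-1,"linear":[-0.01,0,0.06],"spin":0}]'

```text
time: 13.35
position: [617.7, 109.9, 196.8]
tcp_rot: [[-0.564, -0.826, 0.0], [-0.826, 0.564, 0.0], [-0.0, -0.0, -1.0]]
force: [-2.1, -0.2, 3.9]
finger_gap: 23.6
```

```bash
python3 - <<'E'
from h import *
s=st(); print(np.round(s['joint_positions'],3))
w=cap('wrist','w10')
cv2.imwrite('pics/w10c.png',cv2.resize(w['color'][165:215,290:350,::-1],None,fx=12,fy=12,interpolation=cv2.INTER_CUBIC))
E
```

```text
t 13.35 pos [617.7 109.9 196.8] F [-2.1 -0.2  3.9] T [-0.02  0.34  0.01] gap 23.561405881799022
[[-0.564, -0.826, 0.0], [-0.826, 0.564, 0.0], [-0.0, -0.0, -1.0]]
[ 0.129  0.405 -0.531  1.699  0.226  1.099  2.072]
```

View pics/w10c.png

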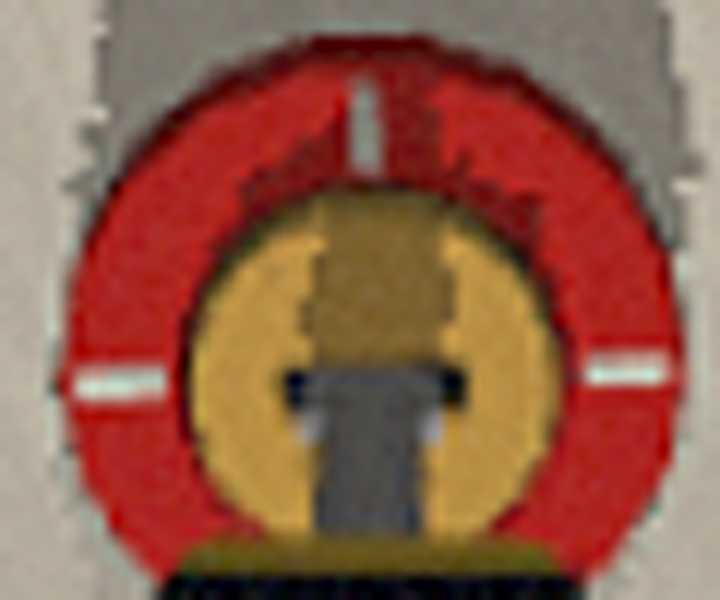

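Request:
apply_moves --targets '[{"grip":-1,"linear":[0,0,0.02],"spin":0},{"grip":-1,"linear":[0,0,0.04],"spin":0},{"grip":-1,"linear":[0,0,0.06],"spin":0},{"grip":-1,"linear":[0,0,0.07],"spin":0},{"grip":-1,"linear":[0,0,0.07],"spin":0}]'

```text
time: 14.02
position: [617.8, 110.0, 192.8]
tcp_rot: [[-0.564, -0.826, 0.001], [-0.826, 0.564, 0.0], [-0.0, -0.0, -1.0]]
force: [-2.0, -0.6, 8.2]
finger_gap: 23.9
```

```bash
python3 - <<'E'
from h import *
s=st(); print(np.round(s['joint_positions'],3))
w=cap('wrist','w11')
cv2.imwrite('pics/w11c.png',cv2.resize(w['color'][165:215,290:350,::-1],None,fx=12,fy=12,interpolation=cv2.INTER_CUBIC))
E
```

```text
t 14.025 pos [617.8 110.  192.8] F [-2.  -0.6  8.2] T [-0.04  0.61  0.01] gap 23.934243722119387
[[-0.564, -0.826, 0.001], [-0.826, 0.564, 0.0], [-0.0, -0.0, -1.0]]
[ 0.128  0.408 -0.53   1.703  0.228  1.091  2.07 ]
```

View pics/w11c.png

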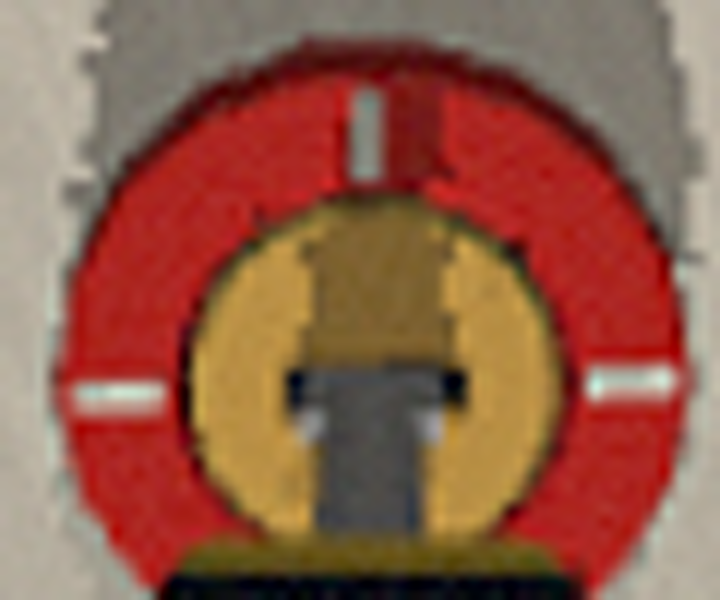

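Request:
apply_moves --targets '[{"grip":-1,"linear":[0,0,0.015],"spin":0},{"grip":-1,"linear":[0,0,0.015],"spin":0.7},{"grip":-1,"linear":[0,0,0.015],"spin":1.4},{"grip":-1,"linear":[0,0,0.015],"spin":2.1},{"grip":-1,"linear":[0,0,0.015],"spin":2.8},{"grip":-1,"linear":[0,0,0.015],"spin":3.5},{"grip":-1,"linear":[0,0,0.015],"spin":4.2},{"grip":-1,"linear":[0,0,0.015],"spin":5}]'

```text
time: 15.08
position: [618.0, 109.6, 192.4]
tcp_rot: [[-0.903, -0.43, 0.001], [-0.43, 0.903, -0.0], [-0.001, -0.001, -1.0]]
force: [-2.7, -2.3, 13.2]
finger_gap: 24.0
```

```bash
python3 - <<'E'
from h import *
s=st(); print(np.round(s['joint_positions'],3))
w=cap('wrist','w12')
cv2.imwrite('pics/w12c.png',cv2.resize(w['color'][165:215,290:350,::-1],None,fx=12,fy=12,interpolation=cv2.INTER_CUBIC))
E
```

```text
t 15.075 pos [618.  109.6 192.4] F [-2.7 -2.3 13.2] T [-0.71  0.8   0.06] gap 23.975109515714873
[[-0.903, -0.43, 0.001], [-0.43, 0.903, -0.0], [-0.001, -0.001, -1.0]]
[ 0.051  0.392 -0.426  1.709  0.181  1.078  1.583]
```

View pics/w12c.png

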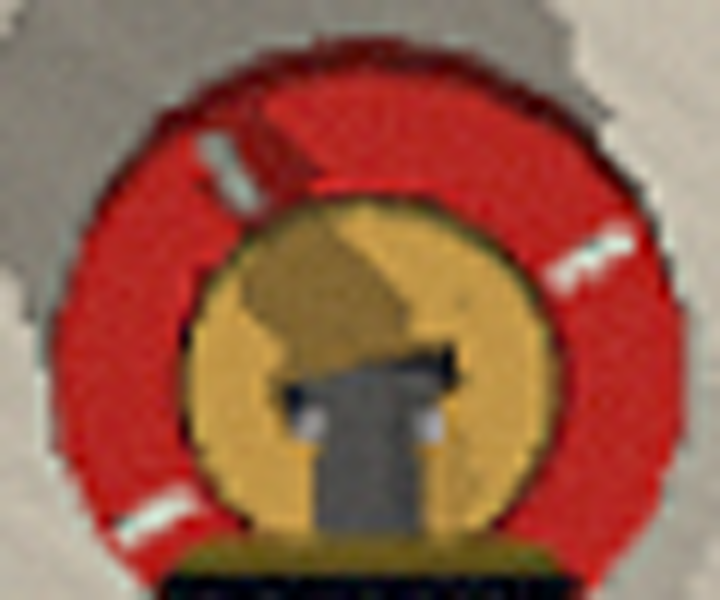

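Request:
apply_moves --targets '[{"grip":-1,"linear":[0,0,0],"spin":0.7},{"grip":-1,"linear":[0,0,0],"spin":1.4},{"grip":-1,"linear":[0,0,0],"spin":2.1},{"grip":-1,"linear":[0,0,0],"spin":2.8},{"grip":-1,"linear":[0,0,0],"spin":3.5},{"grip":-1,"linear":[0,0,0],"spin":4.2},{"grip":-1,"linear":[0,0,0],"spin":5.0},{"grip":-1,"linear":[0,0,0],"spin":5.7}]'

```text
time: 16.12
position: [618.0, 109.1, 192.4]
tcp_rot: [[-0.988, 0.152, 0.001], [0.152, 0.988, -0.001], [-0.001, -0.001, -1.0]]
force: [-2.9, -3.4, 14.2]
finger_gap: 23.8
```

```bash
python3 - <<'E'
from h import *
s=st(); print(np.round(s['joint_positions'],3))
w=cap('wrist','w13')
cv2.imwrite('pics/w13c.png',cv2.resize(w['color'][165:215,290:350,::-1],None,fx=12,fy=12,interpolation=cv2.INTER_CUBIC))
E
```

```text
t 16.125 pos [618.  109.1 192.4] F [-2.9 -3.4 14.2] T [-1.36  0.79  0.07] gap 23.81474436308051
[[-0.988, 0.152, 0.001], [0.152, 0.988, -0.001], [-0.001, -0.001, -1.0]]
[-0.036  0.378 -0.312  1.714  0.131  1.068  1.029]
```

View pics/w13c.png

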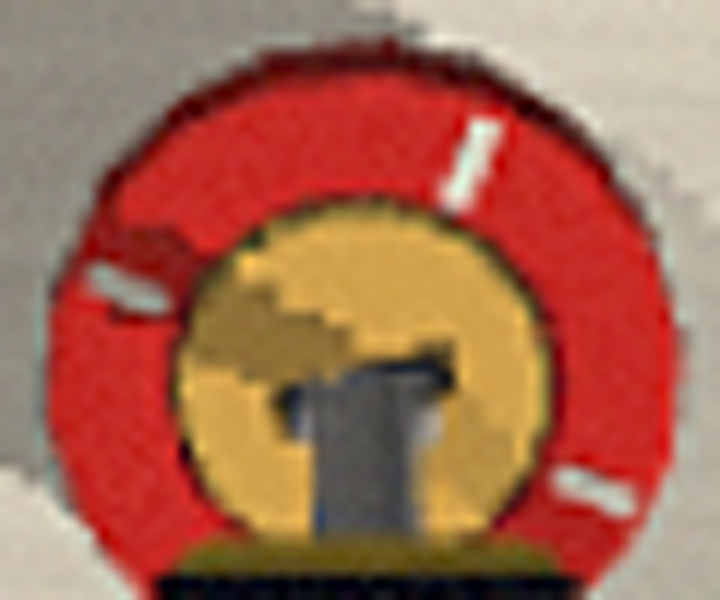

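Request:
apply_moves --targets '[{"grip":-1,"linear":[0,0,0],"spin":0.8},{"grip":-1,"linear":[0,0,0],"spin":1.7},{"grip":-1,"linear":[0,0,0],"spin":2.6},{"grip":-1,"linear":[0,0,0],"spin":3.5},{"grip":-1,"linear":[0,0,0],"spin":4.4},{"grip":-1,"linear":[0,0,0],"spin":5.2},{"grip":-1,"linear":[0,0,0],"spin":6.0},{"grip":-1,"linear":[0,0,0],"spin":6.5}]'

```text
time: 17.18
position: [617.7, 108.7, 192.4]
tcp_rot: [[-0.673, 0.74, 0.001], [0.74, 0.673, -0.001], [-0.001, -0.0, -1.0]]
force: [-4.5, -5.8, 15.6]
finger_gap: 23.8
```

```bash
python3 - <<'E'
from h import *
s=st(); print(np.round(s['joint_positions'],3))
w=cap('wrist','w14')
cv2.imwrite('pics/w14c.png',cv2.resize(w['color'][165:215,290:350,::-1],None,fx=12,fy=12,interpolation=cv2.INTER_CUBIC))
E
```

```text
t 17.175 pos [617.7 108.7 192.4] F [-4.5 -5.8 15.6] T [-1.89  1.42  0.08] gap 23.83200240490426
[[-0.673, 0.74, 0.001], [0.74, 0.673, -0.001], [-0.001, -0.0, -1.0]]
[-0.134  0.368 -0.184  1.721  0.077  1.06   0.394]
```

View pics/w14c.png

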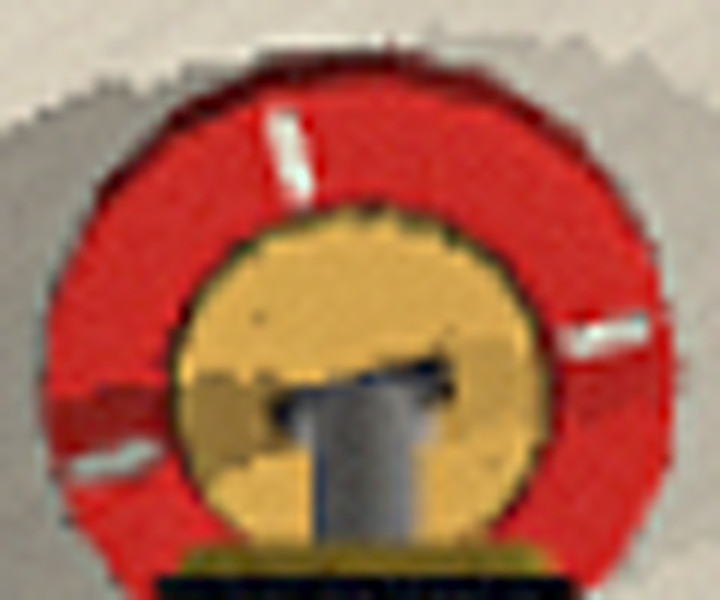

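Request:
apply_moves --targets '[{"grip":-1,"linear":[0,0,0],"spin":0.4},{"grip":-1,"linear":[0,0,0],"spin":0.4},{"grip":-1,"linear":[0,0,-0.04],"spin":0.4},{"grip":-1,"linear":[0,0,-0.08],"spin":0.4},{"grip":-1,"linear":[0,0,-0.12],"spin":0.4},{"grip":-1,"linear":[0,0,-0.2],"spin":0.4},{"grip":-1,"linear":[0,0,-0.5],"spin":0.4},{"grip":-1,"linear":[0,0,-0.8],"spin":0.4}]'

```text
time: 18.23
position: [617.7, 110.1, 241.0]
tcp_rot: [[-0.644, 0.765, 0.0], [0.765, 0.644, 0.0], [0.0, 0.001, -1.0]]
force: [-0.2, 0.6, -0.9]
finger_gap: 23.9
```

```bash
python3 - <<'E'
from h import *
s=st(); print(np.round(s['joint_positions'],3))
w=cap('wrist','w15')
cv2.imwrite('pics/w15c.png',cv2.resize(w['color'][155:215,285:355,::-1],None,fx=10,fy=10,interpolation=cv2.INTER_CUBIC))
E
```

```text
t 18.225 pos [617.7 110.1 241. ] F [-0.2  0.6 -0.9] T [-0.02 -0.17  0.06] gap 23.904570771480778
[[-0.644, 0.765, 0.0], [0.765, 0.644, 0.0], [0.0, 0.001, -1.0]]
[-0.139  0.327 -0.178  1.668  0.062  1.152  0.366]
```

View pics/w15c.png

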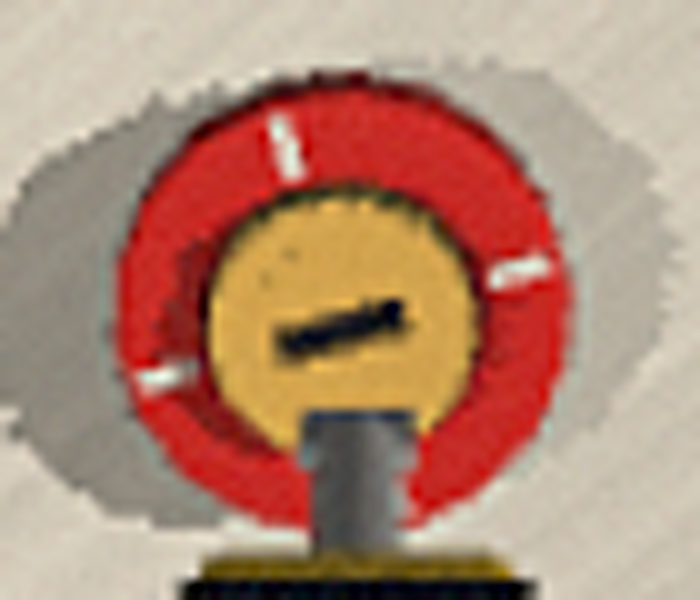

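```bash
python3 - <<'E'
from h import *
w=cap('wrist');d=w['depth']
P=lambda x,y:(int((x+.5)/10+285),int((y+.5)/10+155))
def z(c):
    u,v=P(*c);o,r=ray(w,u,v,True);R=np.array(w['R']);rc=R@r;return np.round((o+r/rc[2]*d[v,u]),1)
for n,c in [('disc',(340,240)),('disc',(250,300)),('disc',(430,360)),('bezel',(170,250)),('bezel',(520,330)),('bezel',(380,130)),('top',(650,30))]: print(n,z(c))
E
```

```text
disc [611.9 116.   88.7]
disc [608.5 104.6  89.9]
disc [628.1 112.2  90.2]
bezel [598.6 102.3  85.1]
bezel [634.4 120.5  85.7]
bezel [607.9 127.6  84.5]
top [625.9 154.7  70. ]
```

Request:
apply_moves --targets '[{"grip":-1,"linear":[0,0,-0.85],"spin":0},{"grip":-1,"linear":[-0.58,-0.8,-0.85],"spin":0},{"grip":-1,"linear":[-1.16,-1.6,-0.85],"spin":0},{"grip":-1,"linear":[-1.74,-2.45,-0.85],"spin":0},{"grip":-1,"linear":[-2.3,-3.25,-0.85],"spin":0},{"grip":-1,"linear":[-2.9,-4.1,-0.85],"spin":0},{"grip":-1,"linear":[-3.5,-4.9,-0.85],"spin":0},{"grip":-1,"linear":[-4.05,-5.7,-0.85],"spin":0}]'

```text
time: 19.32
position: [511.4, -298.1, 290.6]
tcp_rot: [[-0.643, 0.766, 0.001], [0.766, 0.643, -0.0], [-0.0, 0.0, -1.0]]
force: [1.5, 0.6, -0.7]
finger_gap: 23.8
```

Request:
apply_moves --targets '[{"grip":-1,"linear":[-0.55,-0.8,0],"spin":0},{"grip":-1,"linear":[-0.55,-0.8,0],"spin":0},{"grip":-1,"linear":[-0.55,-0.8,0.2],"spin":0},{"grip":-1,"linear":[-0.55,-0.8,0.3],"spin":0},{"grip":-1,"linear":[-0.55,-0.8,0.3],"spin":0}]'

```text
time: 19.95
position: [496.8, -351.2, 271.6]
tcp_rot: [[-0.645, 0.764, -0.001], [0.764, 0.645, 0.001], [0.001, -0.0, -1.0]]
force: [-0.4, -0.1, -0.4]
finger_gap: 23.9
```

```bash
python3 - <<'E'
from h import *
s=st(); print(np.round(s['joint_positions'],3))
w=cap('wrist','w16');t=cap('top','t16')
cv2.imwrite('pics/w16c.png',cv2.resize(w['color'][155:215,285:355,::-1],None,fx=10,fy=10,interpolation=cv2.INTER_CUBIC))
cv2.imwrite('pics/t16c.png',cv2.resize(t['color'][135:190,180:280,::-1],None,fx=8,fy=8,interpolation=cv2.INTER_CUBIC))
E
```

```text
t 19.95 pos [ 496.8 -351.2  271.6] F [-0.4 -0.1 -0.4] T [-0.07 -0.16 -0.03] gap 23.86722113715418
[[-0.645, 0.764, -0.001], [0.764, 0.645, 0.001], [0.001, -0.0, -1.0]]
[ 0.439  0.266  0.088  1.685 -0.025  1.193  1.233]
```

View pics/w16c.png

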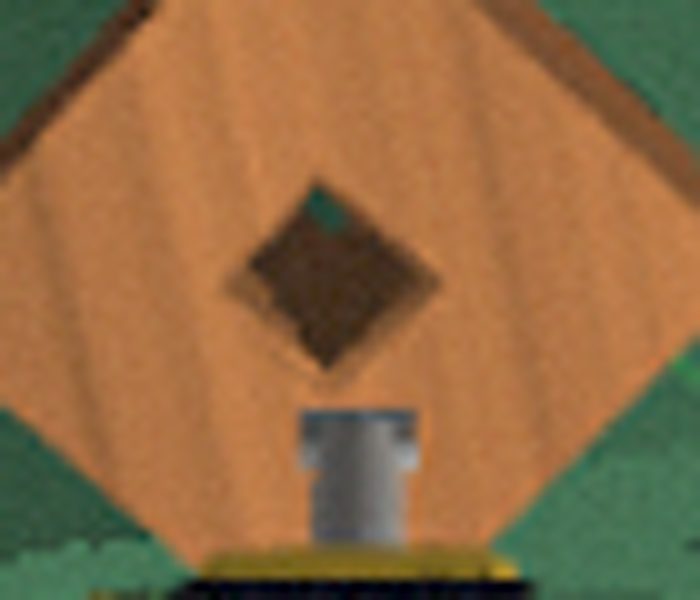

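View pics/t16c.png

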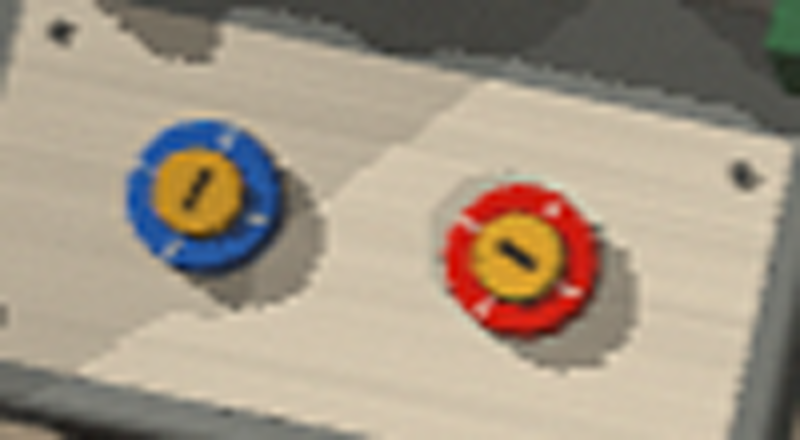

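View pics/w16.png

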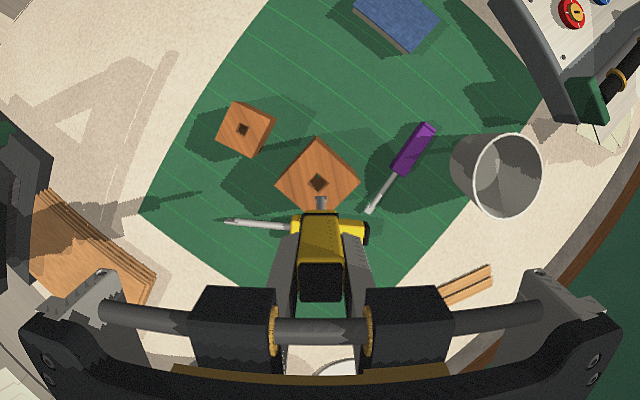

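```bash
python3 - <<'E'
from h import *
s=st();R=np.array(s['tcp_rot']);p=np.array(s['position'])
w=cap('wrist')
P=lambda x,y:((x+.5)/10+285-.5,(y+.5)/10+155-.5)
q=lambda c,z:onz(w,*P(*c),z,True)
f=lambda X:np.round(R.T@(X-p),2)
H=np.array([q(c,85) for c in [(318,178),(440,283),(328,388),(222,288)]])
print(H.round(1),'hole',H.mean(0).round(1),f(H.mean(0)),[np.hypot(*(H[i]-H[i-1])[:2]).round(1) for i in range(4)])
T=q((358,412),p[2]-111.4);print('tip edge',T.round(1),f(T))
E
```

```text
t 20.05 pos [ 497.  -351.8  272.4] F [-0.1  0.1 -1.2] T [-0.03 -0.12 -0.03] gap 23.773226780865347
[[-0.644, 0.765, 0.0], [0.765, 0.644, 0.0], [0.0, 0.0, -1.0]]
[[ 486.4 -347.7   85. ]
 [ 506.1 -348.2   85. ]
 [ 504.2 -367.    85. ]
 [ 486.2 -365.7   85. ]] hole [ 495.7 -357.1   85. ] [ -3.32  -4.43 187.45] [np.float64(17.9), np.float64(19.6), np.float64(19.0), np.float64(18.0)]
tip edge [ 495.3 -350.7  161. ] [  1.92  -0.63 111.4 ]
```

Request:
apply_moves --targets '[{"grip":-1,"linear":[-0.075,-0.063,0.3],"spin":0},{"grip":-1,"linear":[-0.075,-0.063,0.7],"spin":0},{"grip":-1,"linear":[-0.075,-0.063,1.0],"spin":0},{"grip":-1,"linear":[-0.075,-0.063,1.05],"spin":0},{"grip":-1,"linear":[-0.075,-0.063,1.05],"spin":0}]'

```text
time: 20.72
position: [496.8, -358.4, 209.5]
tcp_rot: [[-0.643, 0.766, 0.0], [0.766, 0.643, -0.0], [-0.0, 0.0, -1.0]]
force: [-0.3, -0.1, -1.2]
finger_gap: 23.9
```

```bash
python3 - <<'E'
from h import *
s=st()
w=cap('wrist')
cv2.imwrite('pics/w17c.png',cv2.resize(w['color'][160:220,285:355,::-1],None,fx=10,fy=10,interpolation=cv2.INTER_CUBIC))
E
```

```text
t 20.725 pos [ 496.8 -358.4  209.5] F [-0.3 -0.1 -1.2] T [-0.03 -0.15  0.06] gap 23.880358883059618
[[-0.643, 0.766, 0.0], [0.766, 0.643, -0.0], [-0.0, 0.0, -1.0]]
```

View pics/w17c.png

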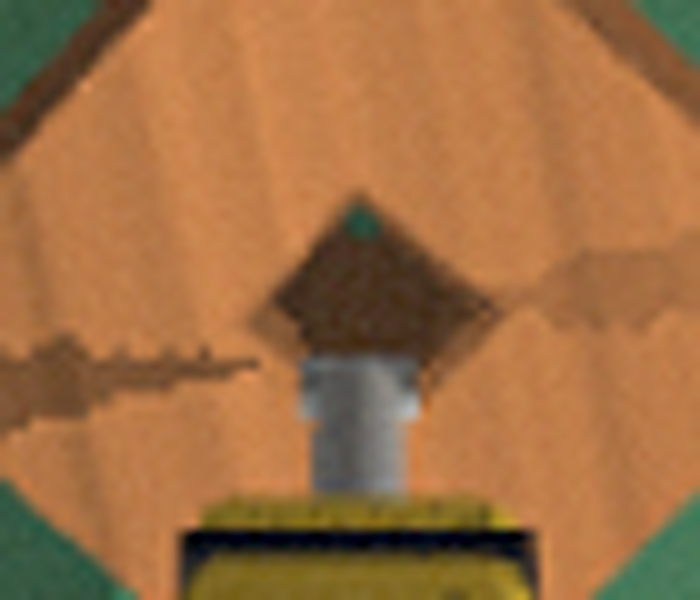

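Request:
apply_moves --targets '[{"grip":-1,"linear":[0,0.018,0.15],"spin":0},{"grip":-1,"linear":[0,0.018,0.35],"spin":0},{"grip":-1,"linear":[0,0.018,0.55],"spin":0},{"grip":-1,"linear":[0,0.018,0.75],"spin":0},{"grip":-1,"linear":[0,0.018,0.95],"spin":0},{"grip":-1,"linear":[0,0.018,1.15],"spin":0},{"grip":-1,"linear":[0,0.018,1.35],"spin":0},{"grip":-1,"linear":[0,0.018,1.35],"spin":0}]'

```text
time: 21.78
position: [497.0, -357.3, 127.3]
tcp_rot: [[-0.643, 0.766, -0.001], [0.766, 0.643, 0.001], [0.002, -0.001, -1.0]]
force: [0.2, 0.4, -1.2]
finger_gap: 23.7
```

Request:
apply_moves --targets '[{"grip":-1,"linear":[0,0,0.03],"spin":0},{"grip":-1,"linear":[0,0,0.07],"spin":0},{"grip":-1,"linear":[0,0,0.1],"spin":0},{"grip":-1,"linear":[0,0,0.1],"spin":0}]'

```text
time: 22.28
position: [497.4, -357.6, 122.4]
tcp_rot: [[-0.643, 0.765, -0.0], [0.765, 0.643, 0.0], [0.0, 0.0, -1.0]]
force: [0.9, 1.5, -1.1]
finger_gap: 23.8
```

```bash
python3 - <<'E'
from h import *
s=st()
w=cap('wrist','w18')
E
```

```text
t 22.275 pos [ 497.4 -357.6  122.4] F [ 0.9  1.5 -1.1] T [-0.09 -0.15 -0.03] gap 23.76048939094066
[[-0.643, 0.765, -0.0], [0.765, 0.643, 0.0], [0.0, 0.0, -1.0]]
```

View pics/w18.png

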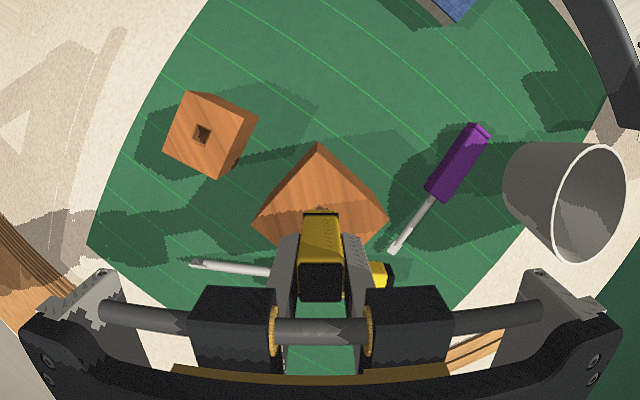

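Request:
apply_moves --targets '[{"grip":-1,"linear":[0,0,0.02],"spin":0},{"grip":-1,"linear":[0,0,0.02],"spin":0},{"grip":0.2,"linear":[0,0,0.02],"spin":0},{"grip":0.2,"linear":[0,0,0.02],"spin":0},{"grip":0.2,"linear":[0,0,0.02],"spin":0},{"grip":0.2,"linear":[0,0,0.02],"spin":0},{"grip":0.2,"linear":[0,0,0.02],"spin":0}]'

```text
time: 23.2
position: [497.5, -357.6, 121.2]
tcp_rot: [[-0.643, 0.765, 0.0], [0.765, 0.643, 0.0], [0.0, 0.0, -1.0]]
force: [0.1, 0.0, 0.6]
finger_gap: 56.5
```

Request:
apply_moves --targets '[{"grip":0.2,"linear":[0,0,-0.3],"spin":0},{"grip":0.2,"linear":[0,0,-0.9],"spin":0},{"grip":0.2,"linear":[0,0,-1.6],"spin":0},{"grip":0.2,"linear":[0,0,-2.4],"spin":0},{"grip":0.2,"linear":[1.0,0,-2.8],"spin":0},{"grip":0.2,"linear":[2,0,-2.8],"spin":0},{"grip":0.2,"linear":[2.5,0,-2.8],"spin":0},{"grip":0.2,"linear":[2.5,0,-2.8],"spin":0}]'

```text
time: 24.2
position: [400.1, -241.6, 291.1]
tcp_rot: [[-0.644, 0.765, 0.002], [0.765, 0.644, -0.001], [-0.002, 0.001, -1.0]]
force: [0.3, -0.8, -0.5]
finger_gap: 56.2
```

```bash
python3 - <<'E'
from h import *
s=st()
t=cap('top','t19');sc=cap('scene','s19');w=cap('wrist','w19')
a=cv2.resize(t['color'][170:270,370:500,::-1],None,fx=3,fy=3,interpolation=cv2.INTER_CUBIC)
b=cv2.resize(sc['color'][220:320,180:310,::-1],None,fx=3,fy=3,interpolation=cv2.INTER_CUBIC)
c=cv2.resize(t['color'][135:190,180:280,::-1],(780,300),interpolation=cv2.INTER_CUBIC)
cv2.imwrite('pics/f19.png',np.vstack([np.hstack([a,b]),c]))
z=t['depth']
P=np.array([pix3(t,u,v) for u in range(405,440) for v in range(200,225) if z[v,u]>0])
T=P[P[:,2]>162]; print(len(T),T.mean(0).round(1),T.min(0).round(),T.max(0).round())
for u,v in [(241,164),(243,171),(249,165),(250,172)]: print(t['color'][v,u],pix3(t,u,v).round(1))
E
```

```text
t 24.2 pos [ 400.1 -241.6  291.1] F [ 0.3 -0.8 -0.5] T [-0.06 -0.17  0.01] gap 56.188250845042916
[[-0.644, 0.765, 0.002], [0.765, 0.644, -0.001], [-0.002, 0.001, -1.0]]
680 [ 448.7 -204.1  681.4] [ 435. -221.  562.] [ 469. -193.  712.]
[212 158  45] [623.2 117.6  93.4]
[215 162  42] [603.7 111.   95.7]
[176 132  37] [621.   96.1  93. ]
[203  31  19] [603.3  93.9  85.8]
```

View pics/f19.png

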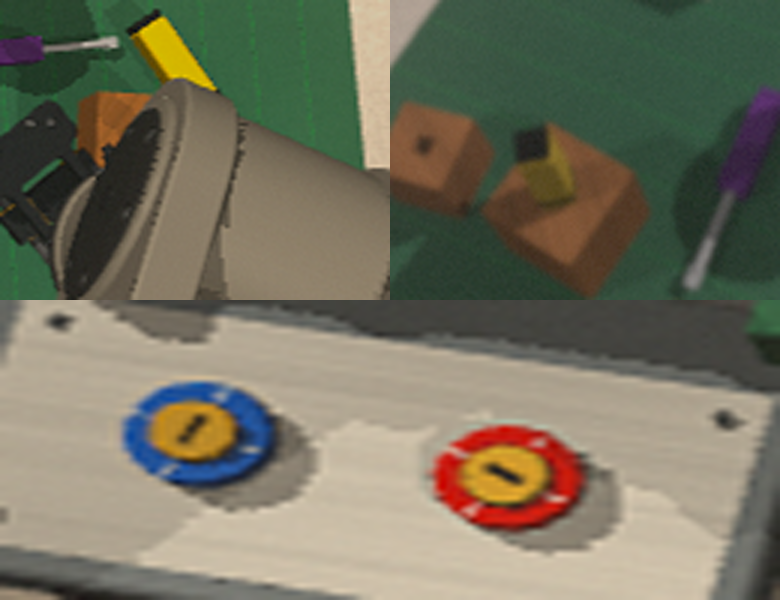

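View pics/w19.png

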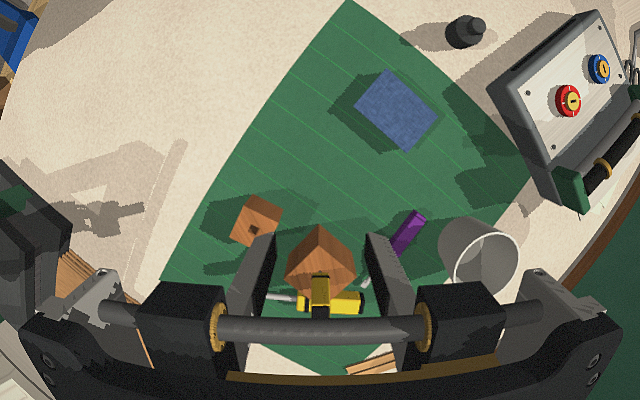

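```bash
python3 - <<'E'
from h import *
s=st(); print('max qvel',np.abs(s['qvel']).max())
d=cap('scene');z=d['depth']
P=np.array([pix3(d,u,v) for u in range(220,242) for v in range(258,290) if z[v,u]>0])
T=P[P[:,2]>166];print(len(T),T.mean(0).round(1),T.min(0).round(),T.max(0).round())
print(job.close_job())
E
```

```text
t 24.35 pos [ 401.4 -243.3  290. ] F [ 0.1  0.3 -0.3] T [-0.02 -0.09  0.  ] gap 56.28486647103727
[[-0.643, 0.766, 0.001], [0.766, 0.643, -0.0], [-0.001, 0.001, -1.0]]
max qvel 0.0179405246738328
133 [ 498.3 -355.4  170.2] [ 483. -369.  166.] [ 511. -342.  174.]
the job is handed in; nothing more can be done
None
```

The red switch is on and the screwdriver is back in its block. I handed the job in at 24.35 s of the allowed 67 s; no verdict was reported.

I took the small yellow screwdriver from the larger block and set its blade in the red slot. I pressed the disc down with about 10–15 N and turned it until the slot stood about 90° from the start. Then I let the disc spring up, put the screwdriver back in the hole and let go.

**Last checks**
- **Red switch:** the slot is a quarter turn from the start, judged against the bezel marks. The disc reads 93–96 mm high from the top camera and 89–90 mm from the wrist camera. Its proper height is 91 mm, so the two disagree by a few mm, but both show it proud of the bezel.
- **Blue switch:** its slot looks unchanged.
- **Screwdriver:** it stands upright, with the cap top at about 170 mm (171 mm expected) and its centre within about 3 mm of the measured hole. Its tip and tilt were not measured directly.
- **Robot:** the gripper was clear, with near-zero force and the arm practically at rest.
- **Bystanders:** the arm stayed well clear of the tub, weight and book block. I did not measure their positions again.

The other two screwdrivers (large yellow and purple), which stood upright at the start, fell over on their own early on. The arm was nowhere near them, and both still lie on the bench.

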